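# Press the plug of a filter holder home in a sprung screw press

### The job

The steel filter holder waits in the pulled-out carriage of the small bench press, its plug still standing proud on the O-ring. Slide the carriage fully home, then take the crank by its loose black sleeve and wind clockwise (seen from above) until the plug is down and you feel it bear solidly, press firmly there for a moment but not so hard that the filter inside cracks, and wind the crank back. The press is sprung: keep hold of the sleeve the whole way, and let go only when the handle is back at its rest stop; leave the carriage in and do not disturb the other things on the bench.

Things in the scene. Friction and masses are not known exactly. Their poses are not given: they have to be found in the camera images.
- press: grey C-frame bench press, fixed to the table: base 200 x 100 x 22 mm, head up to 164 mm. Origin on the table top under the vertical ram and crank axis. Its x axis points from the ram to the column; the carriage comes out on the other side, to -x; z up. The base reaches from 115 mm in front (-x) of the origin to 85 mm behind it
- carriage (a joint): slide of the loading carriage, m: 0 = pulled out (start), 0.075 = fully home against its stop, nest exactly under the ram. It slides along the press's +x, needs about 2 N and stays where it is left
- carriage_knob (a point): centre of the upright black grip knob at the end of the carriage's tongue: 17 mm diameter, from 17 mm below to 17 mm above this point; 59 mm above the table, 210 mm in front (-x) of the ram axis when out, 135 mm when home. The tongue below is 16 mm wide, its top 26 mm below this point. Free on all sides; pinch it from above or push it
- crank (a joint): crank angle, rad: 0 = rest stop (start, arm along the press's +x), growing clockwise seen from above, up to 9.8. The steep screw lowers the ram, and crank and sleeve with it, 14 mm a turn (2.23 mm a rad). A return spring turns it back towards 0 (0.7 N at the sleeve near rest, 0.12 N more per rad; friction about 0.4 N): let go away from rest, it flies back
- sleeve_mid (a point): point to pinch, from above, on the crank's upright black sleeve: 27 mm above its foot, 25 mm below its top. The sleeve is 19 mm in diameter (25 mm at the foot), 50 mm from the crank axis; this point is 235 mm above the table at rest. It spins freely on its pin, so a hand can go round with unchanged orientation; the rest of the crank lies 22 mm or more below this point
- sleeve: same sleeve; origin at the centre of its foot; turns freely about its z axis. Felt there, along the turning direction, beyond winding free (spring and friction): 1 N makes 22 N at the ram. Plug sliding: 1.2 to 1.8 N more. Plug home and bearing: the force climbs steeply; firm is 2.7 to 6.2 N more (60 to 140 N at the ram; aim for 4.5 N more); beyond 7.6 N (170 N) the filter cracks
- ram: round steel ram (22 mm) with a dark pressure foot (28 mm) screwed into it, moved by the crank. Origin on the press's axis, at table height with the crank at rest, sinking with the ram. How far the foot is screwed out varies by 3 mm either way and is not reported: at crank 0 its face is 93 mm +- 3 mm above the table, so the plug is home after about 7.0 rad, give or take 1.4 rad
- holder: loose steel filter holder: square foot 40 mm, round body 43 mm, 36 mm tall without its plug; it stands in the carriage's square nest (floor 34.5 mm above the table) and rides with it. Origin at the centre of its underside, z up. Not to be touched
- plug_top (a point): centre of the top face of the holder's plug (flange 39 mm diameter, 7 mm thick). The plug slides straight down into the holder; home, this point is 43 mm above the holder's origin (flange flat on the rim); it starts 5 to 9 mm higher
- vial_1: small capped glass vial, 22 mm diameter, 51 mm tall, standing beside the press on the robot's side: leave alone
- vial_3: small capped glass vial, 22 mm diameter, 51 mm tall, standing beside the press on the robot's side: leave alone
- reagent_bottle: amber bottle, 49 mm diameter, 94 mm tall, standing behind the press: leave alone
- wash_bottle: squeeze bottle with a bent spout, 66 mm body, 201 mm tall, at the back of the table: leave alone

How it is judged (in metres and radians):
On the way, in this order (a step that is already met when the one before it is completed fails the run):
1. the carriage is fully home, the crank still at rest (value of joint carriage above 0.073 m and value of joint crank below 1 rad), for 0.2 s.
2. the plug is home and pressed firmly (50 N or more at the ram) with the sleeve held in the fingers (z of plug_top in the frame of holder below 0.0438 m and contact force between ram and holder above 50 N and contact force between the fingers and sleeve above 0.5 N), for 0.2 s.
At the end, for the whole second after the job is handed in: the plug's flange is on the holder's rim (within 0.8 mm), the holder stands upright in the nest under the ram (within 6 mm of the axis), the carriage is home (within 3 mm) and the crank is back at its rest stop (within 0.15 rad) (value of joint crank below 0.15 rad and value of joint carriage above 0.072 m and z of plug_top in the frame of holder below 0.0438 m and horizontal distance between holder and press below 0.006 m and angle between holder's own z axis and vertical below 0.05 rad and linear speed of holder below 0.01 m/s); the robot touches nothing.
It fails at once if the press loads the holder with more than 170 N (the filter cracks) (contact force between ram and holder above 170 N).
It fails at once if the crank flies back (faster than 8 rad/s) (velocity of joint crank below -8 rad/s).
It fails at once if the holder is touched by the robot (contact force between the arm and holder above 2 N).
It fails at once if a vial or bottle is pushed more than 20 mm or toppled (distance of any of vial_1, vial_3, reagent_bottle, wash_bottle from where it was at the start of the episode above 0.02 m or angle between any of vial_1, vial_3, reagent_bottle, wash_bottle's own z axis and vertical above 0.5 rad).
It also fails if it takes over 72 s, if anything falls off the work surface, if the arm or the gripper's body presses on something with over 40 N, if the wrist force passes 120 N, or if a joint passes its speed limit or range.

### The arm

A 6-joint arm with a two-finger parallel gripper is mounted at the origin on a cart in front of the work surface, level with it; the furniture and walls round the work are solid. World frame = base frame: x ahead of the robot, y to its left, z up, the work surface at z = 0. Lengths are in m, angles in degrees, forces in N, time in s.
With the tool pointing down it reaches from about 0.25 to 0.725 m from the base axis. Payload 9.7 kg.
Tool frame: the origin (TCP) lies between the finger pads; the fingertips stand 22 mm ahead of it and the grasp point (between the pads) lies 3 mm ahead of it; z points along the fingers, y is the line along which they close (so a half turn about z gives the same grasp; the last joint's range is limited). The gripper opens to 85 mm and grips with 20 to 120 N. Pads are 22 mm wide; open, the fingers measure 114 mm over their backs; the gripper's body (76 mm by 85 mm) begins 54 mm behind the grasp point. The pads swing forward as they close: fully open they stand 13 mm farther back than shut.
Start: joints at [64.687, 4.979, 10.078, 95.1, 0, 90], TCP at [0.235, 0.497, 0.253] pointing down, gripper open.
Joint ranges: [-179.16, 179.16], [-48.56, 103.87], [-65.8, 70.77], [-126.05, 130.52], [-82.76, 87.17], [-180, 180]. Speed limits (degrees/s): [127.2, 127.2, 147.25, 180, 180, 180].

### API

Orientations are given as [roll, pitch, yaw] about the fixed x, y, z axes, in that order (R = Rz(yaw) Ry(pitch) Rx(roll)).
In Python, from workcell import bot, viewer, finder gives the robot as it stands.
- The arm moves only by the tool move_arm, never from a script. Its arguments are lists of equal length, an entry for each row: "offset": the shift along the tool's x, y, z in cm, a list of three; "twist": the turn, a rotation vector about the tool's x, y, z in rad, a list of three; "grip": the opening, from 0 (shut) to 1 (fully open). In form: {"offset": [[x, y, z], ...], "twist": [[ax, ay, az], ...], "grip": [grip, ...]}. A call has 1 to 5 rows; each row shifts and turns the commanded pose from where the row before left it, along the tool's axes as they then stand; what a row does not reach is not made up. A row lasts 1/10 s, in which the tool goes at most 50 mm and 8.59 degrees, less where a joint would pass 70% of its speed; a pose out of reach is approached as far as the arm can. A call is refused whole if a number of a shift passes 5 or a number of a turn 0.15, either way. A call with a gripper value outside its range is refused whole. The fingers move at their own pace and stop on an object; "force" is the grip in N (left out, the last holds). Time passes only in rows, so rows that do not move let the fingers close. It gives the time, the measured TCP pose, the force, the opening and the grip force at its end, in the units of the state.
- bot.get_obs(): the state, without advancing time (a new reading comes with each control period).
- viewer.camera(name): name is "scene" or "side" or "wrist"; returns a dict with "color" (480x640x3 uint8, red, green, blue), "depth" (480x640 float32, m along the optical axis (not along the pixel's ray), 0 where there is no reading), "vfov" (degrees; the focal length in pixels is half the picture's height over the tangent of half this angle, whatever the lens; pixels are square), "cx", "cy" (the principal point, pixels), "position" and "attitude" of the camera in the world; the wrist camera has in their place "tool_from_camera" (4x4, takes a point from camera to tool coordinates, whose origin is the TCP and whose axes are the flange's). Camera axes: x right, y down, z forward; pixel columns grow to the right and rows downward; lengths in m; the calibration is good to about 2 mm. A picture is of the moment at which its call begins: read the wrist's pose just before it.
- bot.job_done(): hands the job in; it is judged then, once.
Trained networks look in a picture, given as the dict that the camera call returned (one of the last four; its "shot" number tells which), for a name from the list of things; names that differ only in an ending like _2 or _b are one class to them, and where a whole thing is asked for, a point or a joint stands for the part that bears it (a point fixed in the world has none). Each returns a list of dicts, best first, with "p" (0 to 1); they miss things now and then, are a little off and sometimes report something else, mostly with a low value. They report only what shows in the picture. A call takes as long as a camera call.
- finder.boxes_of(picture, thing): "position" ([column, row] in pixels, amid what is visible of it).
- finder.pinpoint(picture, thing): "position" ([column, row] in pixels: a listed point, or the origin of a listed thing).
The state is a dict: "time": time; "q": joint angles; "qd": joint speeds; "joint_efforts": joint torques, N m; "ee_pos": TCP position; "tcp_rot": TCP orientation; "wrist_force": force on the tool from outside, world axes, zero at the start; "torque": the same for the moment, N m; "opening": finger opening in m; "grasp_force": force on a finger pad.
Only numpy, scipy, OpenCV 4.12 (cv2) and the standard library are available. Lean on these libraries where they do the work, as an engineer would, in place of code of your own. Each camera call takes 0.05 s, during which the arm holds its last target. There are 200 camera calls.

## Working session

There is one attempt and no reset: what is moved stays moved. The work goes in short steps, Python scripts to look and compute and a tool call to move; the robot and the scene stay as the last step left them, time stands still between calls to the robot, and variables do not carry over. Pictures are saved under pics/ and viewed, at most 10 in all, crops included, and the job is handed in when it is done.

Besides the shell and the picture viewer there is one more tool, called by a JSON object that holds its "method" and its "body". move_arm: Moves the arm, as the interface text tells. Its arguments: {"type":"object","properties":{"offset":{"type":"array","items":{"type":"array","items":{"type":"number"}}},"twist":{"type":"array","items":{"type":"array","items":{"type":"number"}}},"grip":{"type":"array","items":{"type":"number"}},"force":{"type":"number"}},"required":["offset","twist","grip"]}

```bash
mkdir -p pics
cat > h.py <<'E'
import numpy as np, cv2
from scipy.spatial.transform import Rotation as R
from workcell import bot, viewer, finder
def Rm(a):
    a=np.array(a,float)
    if a.shape==(3,3): return a
    if a.size==4: return R.from_quat(a).as_matrix()
    return R.from_euler('xyz',a,degrees=True).as_matrix()
def shot(n):
    o=bot.get_obs(); p=viewer.camera(n)
    f=240/np.tan(np.radians(p['vfov'])/2)
    if n=='wrist':
        T=np.eye(4);T[:3,:3]=Rm(o['tcp_rot']);T[:3,3]=o['ee_pos'];T=T@np.array(p['tool_from_camera'])
    else:
        T=np.eye(4);T[:3,:3]=Rm(p['attitude']);T[:3,3]=p['position']
    p['T']=T;p['f']=f
    return p
def ray(p,uv):
    d=np.array([(uv[0]-p['cx'])/p['f'],(uv[1]-p['cy'])/p['f'],1.]);return p['T'][:3,3],p['T'][:3,:3]@d
def atz(p,uv,z):
    c,d=ray(p,uv);return c+d*(z-c[2])/d[2]
def dep(p,uv):
    c,d=ray(p,uv);return c+d*p['depth'][int(round(uv[1])),int(round(uv[0]))]
def pix(p,X):
    q=p['T'][:3,:3].T@(np.array(X)-p['T'][:3,3]);return q[:2]/q[2]*p['f']+[p['cx'],p['cy']]
E
python3 - <<'E'
from h import *
np.set_printoptions(precision=4,suppress=True)
o=bot.get_obs();print(o)
for n in ['scene','side','wrist']:
    p=shot(n);cv2.imwrite(f'pics/{n}0.png',p['color'][:,:,::-1])
    print(n,p['T'],p['f'],p.get('attitude'))
    for t,z in [('press',0),('carriage_knob',.059),('sleeve_mid',.235),('sleeve',.208),('holder',.0345),('plug_top',.084),('vial_1',0),('reagent_bottle',0),('wash_bottle',0)]:
        for r in finder.pinpoint(p,t)[:2]:
            print(t,r['p'],np.array(r['position']),atz(p,r['position'],z))
E
```

```text
{'time': 0.0, 'q': array([64.6863,  5.0118, 10.0337, 95.099 ,  0.002 , 89.9986]), 'qd': array([ 0.0383,  0.0171, -0.0293, -0.007 ,  0.0588, -0.0927]), 'joint_efforts': array([  0.0003, -52.0387,  46.4805,   0.0164,   0.0001,  -0.    ]), 'ee_pos': array([0.2351, 0.497 , 0.2526]), 'tcp_rot': array([-179.9229,   -0.002 ,  154.6877]), 'wrist_force': array([ 0.2128,  0.702 , -0.0954]), 'torque': array([ 0.0212, -0.0188,  0.0398]), 'grasp_force': 0.0, 'opening': 0.08542444468920908}
scene [[ 0.6176 -0.3349  0.7116  0.0185]
 [-0.7863 -0.2807  0.5504 -0.6217]
 [ 0.0154 -0.8994 -0.4368  0.5269]
 [ 0.      0.      0.      1.    ]] 601.1651268173238 [-115.9005   -0.8848  -51.8503]
carriage_knob 0.72 [351.  332.7] [ 0.5881 -0.2686  0.059 ]
sleeve_mid 0.77 [197.4 165. ] [0.5797 0.0043 0.235 ]
sleeve 0.71 [200.8 187.2] [ 0.5687 -0.0122  0.208 ]
holder 0.86 [267.1 316.9] [ 0.5729 -0.133   0.0345]
plug_top 0.96 [269.6 286. ] [ 0.5791 -0.1329  0.084 ]
vial_1 0.63 [192.4 347.6] [ 0.4838 -0.0676  0.    ]
vial_1 0.59 [174.4 334.2] [ 0.4894 -0.0225  0.    ]
reagent_bottle 0.96 [285.8 293.7] [ 0.6837 -0.0
[... 332 characters left out ...]
5 [330. 338.] [ 0.5805 -0.2756  0.059 ]
carriage_knob 0.26 [282.2 277.7] [ 0.6037 -0.0925  0.059 ]
sleeve_mid 0.69 [240.8 179.3] [ 0.5645 -0.0311  0.235 ]
sleeve 0.69 [238.4 186.8] [0.5736 0.0009 0.208 ]
holder 0.76 [283.2 305.8] [ 0.5791 -0.1372  0.0345]
plug_top 0.85 [281.6 280.7] [ 0.5794 -0.1337  0.084 ]
vial_1 0.86 [221.  319.6] [ 0.4896 -0.0716  0.    ]
vial_1 0.73 [207.2 308.9] [ 0.4817 -0.0289  0.    ]
reagent_bottle 0.93 [315.5 289.2] [ 0.6818 -0.0827  0.    ]
wash_bottle 0.72 [367.6 289.8] [ 0.7648 -0.1388  0.    ]
wrist [[ 0.4278  0.8675  0.2541  0.1702]
 [ 0.9039 -0.4103 -0.1209  0.5266]
 [-0.0006  0.2814 -0.9596  0.3734]
 [ 0.      0.      0.      1.    ]] 377.1523864066771 None
```

View pics/scene0.png

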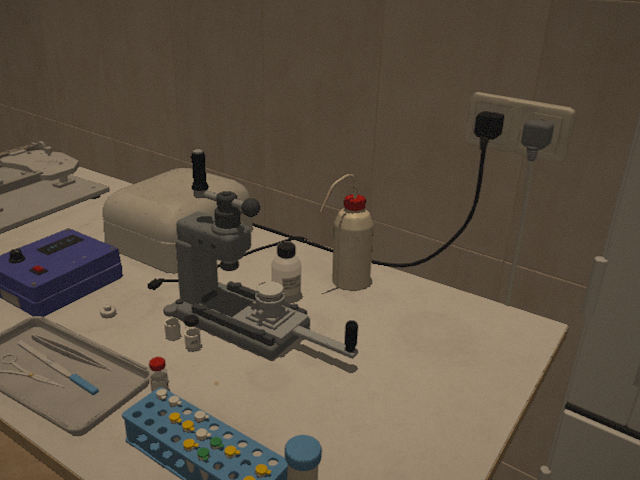

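View pics/side0.png

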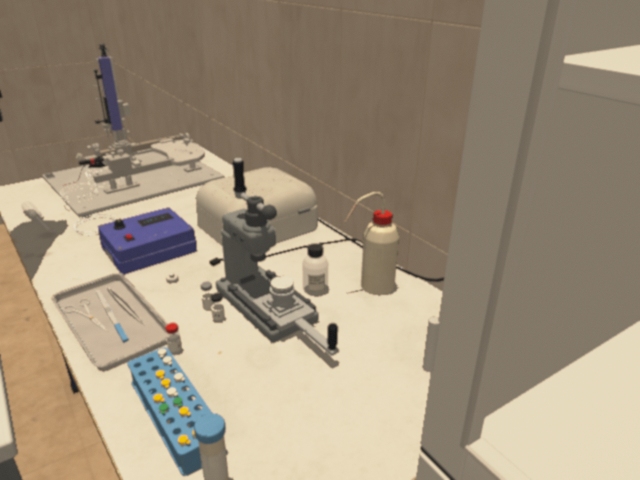

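The scene view shows the press at the centre. The sleeve is at about (199,170), the knob at (351,336), the plug top at (269,287) and the vials at (172,328) and (192,340). In the side view the knob is at (332,336) and the sleeve at (239,172). The press's x axis runs roughly along world +y. First I turn the tool to yaw 90, while rising.

{"method": "move_arm", "body": {"offset": [[0,0,-0.5],[0,0,-0.5],[0,0,-0.5],[0,0,-0.5],[0,0,-0.5]], "twist": [[0,0,0.141],[0,0,0.141],[0,0,0.141],[0,0,0.141],[0,0,0.141]], "grip": [1,1,1,1,1]}}

```text
time: 2.0
ee_pos: [0.2351, 0.4972, 0.2785]
tcp_rot: [-180.0, -0.0, 114.0]
wrist_force: [0.9, -0.3, 0.1]
opening: 0.0854
grasp_force: 0.0
```

{"method": "move_arm", "body": {"offset": [[0,0,-0.5],[0,0,-0.5],[0,0,-0.5],[0,0,0],[0,0,0]], "twist": [[0,0,0.141],[0,0,0.141],[0,0,0.141],[0,0,0],[0,0,0]], "grip": [1,1,1,1,1]}}

```text
time: 2.5
ee_pos: [0.2352, 0.4972, 0.2932]
tcp_rot: [180.0, -0.0, 90.3]
wrist_force: [-0.2, -0.2, -0.8]
opening: 0.0854
grasp_force: 0.0
```

Run:
```python
from h import *
np.set_printoptions(precision=4,suppress=True)
o=bot.get_obs();print(o['q'],o['ee_pos'],o['tcp_rot'])
ps=[shot(n) for n in ['scene','side']]
for t in ['carriage_knob','sleeve_mid','sleeve','holder','plug_top','press']:
    A=np.zeros((3,3));b=np.zeros(3)
    for p in ps:
        r=finder.pinpoint(p,t)
        if not r: print('none',t);continue
        c,d=ray(p,r[0]['position']);d/=np.linalg.norm(d);M=np.eye(3)-np.outer(d,d);A+=M;b+=M@c
        print(t,r[0]['p'],np.array(r[0]['position']))
    print(t,np.linalg.lstsq(A,b,rcond=None)[0])
```

```text
[ 64.6874   6.1045  15.7752  99.6694  -0.0007 154.3922] [0.2352 0.4972 0.2932] [179.9988  -0.0009  90.2951]
carriage_knob 0.98 [349.5 332. ]
carriage_knob 0.83 [331.8 335.9]
carriage_knob [ 0.5907 -0.2655  0.0546]
sleeve_mid 0.69 [195.5 167.2]
sleeve_mid 0.77 [238.9 177.3]
sleeve_mid [0.5771 0.0046 0.2281]
sleeve 0.84 [202.5 187.4]
sleeve 0.66 [236.7 186.8]
sleeve [ 0.558  -0.0269  0.218 ]
holder 0.67 [270.2 314.1]
holder 0.78 [281.2 306.7]
holder [ 0.5741 -0.1387  0.0384]
plug_top 0.59 [272.4 286.2]
plug_top 0.83 [282.6 281.3]
plug_top [ 0.5784 -0.1388  0.0861]
none press
press 0.89 [262.7 302.4]
press [ 0.5172 -0.1835  0.0936]
```

{"method": "move_arm", "body": {"offset": [[-4,2,0],[-5,2,0],[-5,2,0],[-5,2,0],[-5,1,0]], "twist": [[0,0,0],[0,0,0],[0,0,0],[0,0,0],[0,0,0]], "grip": [1,1,1,1,1]}}

```text
time: 3.7
ee_pos: [0.3214, 0.2673, 0.2931]
tcp_rot: [180.0, -0.0, 90.1]
wrist_force: [0.5, -0.2, 0.2]
opening: 0.0854
grasp_force: 0.0
```

{"method": "move_arm", "body": {"offset": [[-5,0,0],[-5,0,0],[-5,0,0],[-5,0,0],[-5,0,0]], "twist": [[0,0,0],[0,0,0],[0,0,0],[0,0,0],[0,0,0]], "grip": [1,1,1,1,1]}}

```text
time: 4.2
ee_pos: [0.3205, 0.0173, 0.2936]
tcp_rot: [179.9, -0.0, 90.1]
wrist_force: [1.5, -0.9, 0.6]
opening: 0.0853
grasp_force: 0.0
```

{"method": "move_arm", "body": {"offset": [[-5,0,0],[-5,0,0],[-5,0,0],[-5,0,0],[-5,0,0]], "twist": [[0,0,0],[0,0,0],[0,0,0],[0,0,0],[0,0,0]], "grip": [1,1,1,1,1]}}

```text
time: 4.7
ee_pos: [0.3206, -0.2333, 0.2936]
tcp_rot: [179.9, 0.0, 90.0]
wrist_force: [1.0, 0.8, 0.9]
opening: 0.0852
grasp_force: 0.0
```

{"method": "move_arm", "body": {"offset": [[-2,5,0],[-2,5,0],[0,5,2],[0,5,3],[0,5,3]], "twist": [[0,0,0],[0,0,0],[0,0,0],[0,0,0],[0,0,0]], "grip": [1,1,1,1,1]}}

```text
time: 5.2
ee_pos: [0.5483, -0.2681, 0.2223]
tcp_rot: [180.0, 0.0, 90.0]
wrist_force: [0.1, -0.3, 1.2]
opening: 0.0857
grasp_force: 0.0
```

```bash
sleep 0.1
python3 - <<'E'
from h import *
np.set_printoptions(precision=4,suppress=True)
p=shot('wrist');p=shot('wrist');o=bot.get_obs();print(o['ee_pos'],o['tcp_rot'])
cv2.imwrite('pics/w1.png',p['color'][:,:,::-1])
for t,z in [('carriage_knob',.059),('sleeve_mid',.235),('holder',.0345),('plug_top',.084),('press',0),('ram',.0)]:
    for r in finder.pinpoint(p,t)[:1]: print(t,r['p'],np.array(r['position']),atz(p,r['position'],z),dep(p,r['position']))
E
```

```text
[ 0.549  -0.2669  0.216 ] [-179.5755   -0.2378   90.1802]
carriage_knob 0.86 [364.7 220.3] [ 0.5884 -0.2671  0.059 ] [ 0.5864 -0.2633  0.074 ]
holder 0.97 [351.1  32.9] [ 0.5764 -0.1346  0.0345] [ 0.5726 -0.1445  0.0822]
plug_top 0.73 [360.3  12.7] [ 0.5776 -0.1341  0.084 ] [ 0.5777 -0.1337  0.0824]
```

View pics/w1.png

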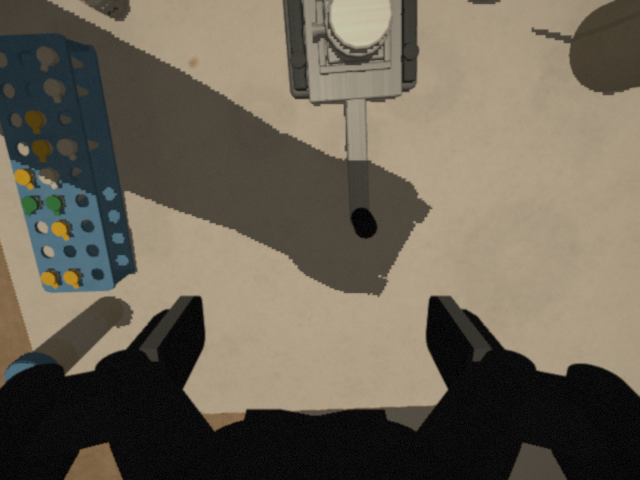

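Wrist view: the knob is at (364,222), the tongue runs up to (357,105), and the plug is at (360,20). The press is turned slightly past 90°. I'll get the axis from depth.

Run:
```python
from h import *
np.set_printoptions(precision=4,suppress=True)
p=shot('wrist')
v,u=np.mgrid[0:480,0:640];d=p['depth']
X=np.stack([(u-p['cx'])/p['f'],(v-p['cy'])/p['f'],np.ones_like(d)],-1)*d[...,None]
W=X@p['T'][:3,:3].T+p['T'][:3,3]
print('knobtop'); m=(W[...,2]>.066)&(W[...,2]<.09)&(abs(W[...,0]-.588)<.02)&(abs(W[...,1]+.267)<.025)&(d>0)
P=W[m];print(len(P),P.mean(0),P.min(0),P.max(0), 'z hi',np.percentile(P[:,2],90))
t=P[P[:,2]>.073];print('top',len(t),(t.min(0)+t.max(0))/2,t.mean(0))
m=(abs(W[...,2]-.033)<.006)&(abs(W[...,0]-.588)<.03)&(W[...,1]>-.25)&(W[...,1]<-.195)&(d>0)
P=W[m];print(len(P))
for y in np.arange(-.25,-.195,.01):
    q=P[abs(P[:,1]-y)<.005]
    if len(q): print(y,(q[:,0].min()+q[:,0].max())/2,q[:,0].min(),q[:,0].max(),q[:,2].mean())
print('plug');m=(W[...,2]>.078)&(W[...,2]<.1)&(W[...,1]>-.18)&(abs(W[...,0]-.578)<.04)&(d>0)
P=W[m];c,r=cv2.minEnclosingCircle(P[:,:2].astype(np.float32));print(len(P),c,r,P[:,2].mean())
```

```text
knobtop
410 [ 0.5869 -0.2674  0.0739] [ 0.5793 -0.2768  0.0661] [ 0.5952 -0.2601  0.0771] z hi 0.075642392814497
top 320 [ 0.5877 -0.2681  0.0751] [ 0.5875 -0.2681  0.0748]
1368
-0.25 0.5859037584602533 0.5780528639149747 0.593754653005532 0.03167958106808888
-0.24 0.5856188403479352 0.5775436829066619 0.5936939977892084 0.03171777915709488
-0.22999999999999998 0.584976533687034 0.5765950907400299 0.593357976634038 0.03165258276180504
-0.21999999999999997 0.584051019641878 0.5761137607919262 0.5919882784918299 0.03169716767797922
-0.20999999999999996 0.5834572541271965 0.5751842202894214 0.5917302879649717 0.03173524885316258
-0.19999999999999996 0.5824368862220874 0.5747019229874454 0.5901718494567294 0.031757999781627924
plug
2537 (0.5778182744979858, -0.13403773307800293) 0.019265813753008842 0.08252783707543845
```

{"method": "move_arm", "body": {"offset": [[0,0,0],[-0.1,1,1],[-0.1,1,2],[-0.1,1,3],[0,0.9,3]], "twist": [[0,0,-0.07],[0,0,0],[0,0,0],[0,0,0],[0,0,0]], "grip": [0.6,0.6,0.6,0.6,0.6]}}

```text
time: 6.15
ee_pos: [0.5864, -0.2684, 0.1325]
tcp_rot: [179.9, 0.0, 93.9]
wrist_force: [0.8, -0.1, -1.0]
opening: 0.0512
grasp_force: 0.0
```

{"method": "move_arm", "body": {"offset": [[0,0,0],[0,0,0]], "twist": [[0,0,0],[0,0,0]], "grip": [0.6,0.6]}}

```text
time: 6.35
ee_pos: [0.5853, -0.2681, 0.1335]
tcp_rot: [-180.0, -0.0, 94.0]
wrist_force: [0.5, -0.4, -0.1]
opening: 0.0513
grasp_force: 0.0
```

{"method": "move_arm", "body": {"offset": [[0,0.2,2],[0,0,2],[0,0,2],[0,0,0.9],[0,0,0]], "twist": [[0,0,0],[0,0,0],[0,0,0],[0,0,0],[0,0,0]], "grip": [0.6,0.6,0.6,0.6,0.6]}}

```text
time: 6.85
ee_pos: [0.5874, -0.2681, 0.0648]
tcp_rot: [180.0, 0.0, 94.0]
wrist_force: [-0.5, -0.1, 0.5]
opening: 0.0514
grasp_force: 0.0
```

{"method": "move_arm", "body": {"offset": [[0,0,0],[0,0,0],[0,0,0],[0,0,0]], "twist": [[0,0,0],[0,0,0],[0,0,0],[0,0,0]], "grip": [0,0,0,0], "force": 20}}

```text
time: 7.25
ee_pos: [0.5878, -0.2684, 0.0659]
tcp_rot: [179.9, 0.1, 94.1]
wrist_force: [-2.4, -0.4, 5.4]
opening: 0.0163
grasp_force: 20.7
```

{"method": "move_arm", "body": {"offset": [[1,0,0],[1.5,0,0],[1.5,0,0],[1.5,0,0],[1.5,0,0]], "twist": [[0,0,0],[0,0,0],[0,0,0],[0,0,0],[0,0,0]], "grip": [0,0,0,0,0]}}

```text
time: 7.75
ee_pos: [0.5828, -0.1983, 0.0659]
tcp_rot: [179.9, 0.1, 94.0]
wrist_force: [-1.2, -1.5, 5.4]
opening: 0.0164
grasp_force: 20.7
```

{"method": "move_arm", "body": {"offset": [[0.3,0,0],[0.2,0,0],[0,0,0]], "twist": [[0,0,0],[0,0,0],[0,0,0]], "grip": [0,0,0]}}

```text
time: 8.05
ee_pos: [0.5825, -0.1936, 0.0659]
tcp_rot: [179.9, 0.1, 94.1]
wrist_force: [-3.5, -1.0, 6.7]
opening: 0.0161
grasp_force: 20.8
```

{"method": "move_arm", "body": {"offset": [[0.1,0,0],[0.1,0,0],[0.1,0,0]], "twist": [[0,0,0],[0,0,0],[0,0,0]], "grip": [0,0,0]}}

```text
time: 8.35
ee_pos: [0.5825, -0.1933, 0.066]
tcp_rot: [179.9, 0.4, 93.9]
wrist_force: [-0.6, -20.0, 3.3]
opening: 0.016
grasp_force: 20.5
```

At the stop, with 20 N felt. I'll relax and release.

{"method": "move_arm", "body": {"offset": [[-0.2,0,0],[0,0,0],[0,0,0],[0,0,0],[0,0,0]], "twist": [[0,0,0],[0,0,0],[0,0,0],[0,0,0],[0,0,0]], "grip": [0,0.5,0.5,0.5,0.5]}}

```text
time: 8.85
ee_pos: [0.5822, -0.192, 0.0642]
tcp_rot: [-180.0, -0.0, 94.1]
wrist_force: [0.4, -0.4, -0.3]
opening: 0.0424
grasp_force: 0.0
```

{"method": "move_arm", "body": {"offset": [[0,0,-2],[-0.5,0,-4],[-1,0,-5],[-1,0,-5],[0,0,-5]], "twist": [[0,0,0],[0,0,0],[0,0,0],[0,0,0],[0,0,0]], "grip": [0.5,0.5,0.6,0.6,0.6]}}

```text
time: 9.35
ee_pos: [0.5835, -0.2174, 0.274]
tcp_rot: [-180.0, 0.0, 94.0]
wrist_force: [2.1, -0.2, -0.2]
opening: 0.0511
grasp_force: 0.0
```

{"method": "move_arm", "body": {"offset": [[0,0,-4],[0,0,-4],[0,0,0],[0,0,0]], "twist": [[0,0,0],[0,0,0],[0,0,0],[0,0,0]], "grip": [0.6,0.6,0.6,0.6]}}

```text
time: 9.75
ee_pos: [0.5844, -0.2168, 0.353]
tcp_rot: [179.9, 0.0, 94.1]
wrist_force: [-0.3, -0.7, -1.0]
opening: 0.0513
grasp_force: 0.0
```

Run:
```python
from h import *
np.set_printoptions(precision=4,suppress=True)
p=shot('wrist');o=bot.get_obs();print(o['time'],o['ee_pos'],o['tcp_rot'])
cv2.imwrite('pics/w2.png',p['color'][:,:,::-1])
for t,z in [('carriage_knob',.059),('sleeve_mid',.235),('sleeve',.208)]:
    for r in finder.pinpoint(p,t)[:1]: print(t,r['p'],np.array(r['position']),atz(p,r['position'],z),dep(p,r['position']))
v,u=np.mgrid[0:480,0:640];d=p['depth']
X=np.stack([(u-p['cx'])/p['f'],(v-p['cy'])/p['f'],np.ones_like(d)],-1)*d[...,None]
W=X@p['T'][:3,:3].T+p['T'][:3,3]
for n,z0,z1,c in [('knob',.069,.083,(.582,-.193)),('sleeve',.25,.27,(.569,-.009))]:
    m=(W[...,2]>z0)&(W[...,2]<z1)&(np.hypot(W[...,0]-c[0],W[...,1]-c[1])<.03)&(d>0)
    P=W[m]
    if len(P): print(n,len(P),P.mean(0),(P.min(0)+P.max(0))/2,P.max(0)-P.min(0))
```

```text
9.8 [ 0.5842 -0.2167  0.3515] [-179.9658   -0.02     94.0762]
carriage_knob 0.78 [314.7 166.7] [ 0.5824 -0.1934  0.059 ] [ 0.5823 -0.1915  0.0755]
sleeve_mid 0.29 [314.8 165.2] [ 0.5809 -0.1725  0.235 ] [ 0.5823 -0.19    0.0752]
knob 198 [ 0.5825 -0.1934  0.0744] [ 0.5823 -0.1939  0.0729] [0.016  0.0161 0.0077]
```

View pics/w2.png

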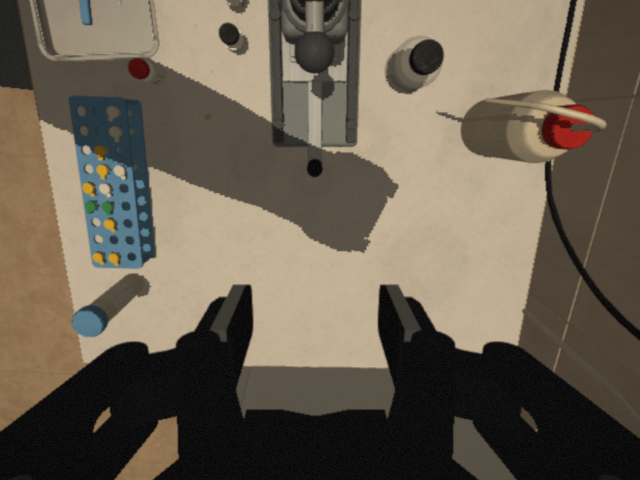

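The carriage is home: the knob at (314,167) sits right at the base edge. Next I move over the crank and look at the sleeve.

{"method": "move_arm", "body": {"offset": [[4,0,0],[4,0,0],[4,0,0],[3,0,0],[0,0,0]], "twist": [[0,0,0],[0,0,0],[0,0,0],[0,0,0],[0,0,0]], "grip": [0.6,0.6,0.6,0.6,0.6]}}

```text
time: 10.45
ee_pos: [0.5726, -0.0639, 0.3518]
tcp_rot: [-179.9, -0.1, 94.3]
wrist_force: [-0.2, 0.2, 0.4]
opening: 0.0513
grasp_force: 0.0
```

Run:
```python
from h import *
np.set_printoptions(precision=4,suppress=True)
p=shot('wrist');o=bot.get_obs();print(o['time'],o['ee_pos'],o['tcp_rot'])
cv2.imwrite('pics/w3.png',p['color'][:,:,::-1])
for t,z in [('sleeve_mid',.235),('sleeve',.208)]:
    for r in finder.pinpoint(p,t)[:1]: print(t,r['p'],np.array(r['position']),atz(p,r['position'],z),dep(p,r['position']))
v,u=np.mgrid[0:480,0:640];d=p['depth']
X=np.stack([(u-p['cx'])/p['f'],(v-p['cy'])/p['f'],np.ones_like(d)],-1)*d[...,None]
W=X@p['T'][:3,:3].T+p['T'][:3,3]
for n,z0,z1,c in [('sleeve',.22,.275,(.569,-.009)),('top',.257,.275,(.569,-.009))]:
    m=(W[...,2]>z0)&(W[...,2]<z1)&(np.hypot(W[...,0]-c[0],W[...,1]-c[1])<.03)&(d>0)
    P=W[m]
    if len(P): print(n,len(P),P.mean(0),(P.min(0)+P.max(0))/2,P.max(0)-P.min(0),P.max(0))
```

```text
10.5 [ 0.5728 -0.0654  0.3517] [-179.9386   -0.0123   94.2288]
sleeve_mid 0.71 [315.6 144.9] [ 0.5682 -0.007   0.235 ] [ 0.5681 -0.0054  0.2622]
sleeve 0.86 [314.6 147.1] [ 0.5677 -0.01    0.208 ] [ 0.5676 -0.0066  0.2628]
sleeve 1058 [ 0.5691 -0.0088  0.2605] [ 0.5691 -0.0094  0.2587] [0.0205 0.0203 0.0123] [0.5794 0.0008 0.2648]
top 940 [ 0.5692 -0.0089  0.2612] [ 0.5691 -0.0091  0.2609] [0.019  0.0188 0.0078] [0.5786 0.0003 0.2648]
```

View pics/w3.png

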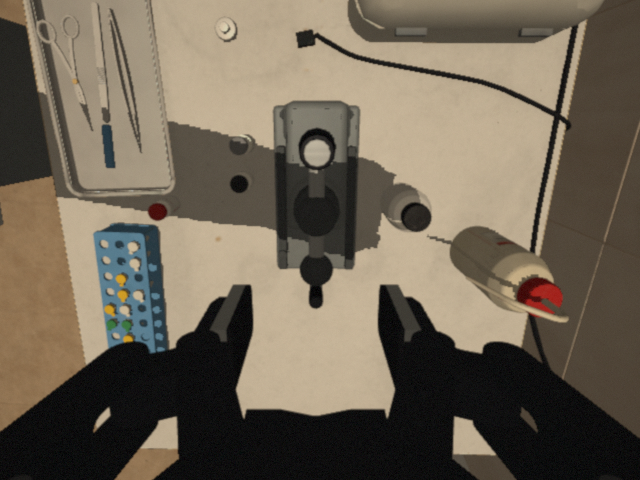

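The sleeve top is at (317,148), which puts it at (0.569,-0.009) and agrees with the geometry. The ram axis is at (0.5727,-0.0589). Descending on the sleeve.

{"method": "move_arm", "body": {"offset": [[3,0,0],[2.7,0,0],[0,0,2],[0,0,2],[0,0,0]], "twist": [[0,0,0],[0,0,0],[0,0,0],[0,0,0],[0,0,0]], "grip": [0.6,0.6,0.6,0.6,0.6]}}

```text
time: 11.1
ee_pos: [0.5687, -0.0112, 0.3093]
tcp_rot: [-179.7, -0.0, 94.0]
wrist_force: [1.3, -0.3, 0.5]
opening: 0.0509
grasp_force: 0.0
```

{"method": "move_arm", "body": {"offset": [[0.2,0,2],[0,0,2],[0,0,2],[0,0,0.8],[0,0,0]], "twist": [[0,0,0],[0,0,0],[0,0,0],[0,0,0],[0,0,0]], "grip": [0.6,0.6,0.6,0.6,0.6]}}

```text
time: 11.6
ee_pos: [0.5689, -0.0089, 0.2439]
tcp_rot: [-179.9, -0.0, 94.0]
wrist_force: [-0.8, 0.6, 0.8]
opening: 0.0512
grasp_force: 0.0
```

{"method": "move_arm", "body": {"offset": [[0,0,0],[0,0,0],[0,0,0],[0,0,0],[0,0,0]], "twist": [[0,0,0],[0,0,0],[0,0,0],[0,0,0],[0,0,0]], "grip": [0,0,0,0,0], "force": 20}}

```text
time: 12.1
ee_pos: [0.5695, -0.0084, 0.2456]
tcp_rot: [179.9, 0.0, 94.1]
wrist_force: [0.5, -1.7, 5.8]
opening: 0.0188
grasp_force: 22.2
```

```bash
cat > st.py <<'E'
from h import *
import sys
np.set_printoptions(precision=3,suppress=True)
C=np.array([.5727,-.0589]);u=np.array([-.0715,.9974]);w=np.array([.9974,.0715])
n=int(sys.argv[1]) if len(sys.argv)>1 else 6
L=[]
for i in range(n):
    viewer.camera('side');o=bot.get_obs()
    d=np.array(o['ee_pos'][:2])-C;a,b=d@u,d@w;th=np.arctan2(b,a)
    f=np.array(o['wrist_force']);t=-np.sin(th)*u+np.cos(th)*w;r=np.cos(th)*u+np.sin(th)*w
    L.append([th%(2*np.pi),np.hypot(a,b)*1e3,o['ee_pos'][2],f[:2]@t,f[:2]@r,f[2],o['grasp_force'],o['opening']*1e3])
L=np.array(L);print(o['time'],'th r z Ftan Frad Fz grip open');print(L.mean(0));print(L.std(0))
E
python3 st.py; python3 -c "
import numpy as np
s=.25;t=np.arange(0,6.3,s)
for a in t: print('%.2f [%.2f, %.2f, 0.06]'%(a+s,5*(np.cos(a+s)-np.cos(a)),5*(np.sin(a+s)-np.sin(a))))"
```

```text
12.4 th r z Ftan Frad Fz grip open
[ 0.008 50.602  0.246  0.393 -1.21   5.933 22.2   18.719]
[0.    0.008 0.    0.148 0.427 0.444 0.    0.174]
0.25 [-0.16, 1.24, 0.06]
0.50 [-0.46, 1.16, 0.06]
0.75 [-0.73, 1.01, 0.06]
1.00 [-0.96, 0.80, 0.06]
1.25 [-1.12, 0.54, 0.06]
1.50 [-1.22, 0.24, 0.06]
1.75 [-1.24, -0.07, 0.06]
2.00 [-1.19, -0.37, 0.06]
2.25 [-1.06, -0.66, 0.06]
2.50 [-0.86, -0.90, 0.06]
2.75 [-0.62, -1.08, 0.06]
3.00 [-0.33, -1.20, 0.06]
3.25 [-0.02, -1.25, 0.06]
3.50 [0.29, -1.21, 0.06]
3.75 [0.58, -1.10, 0.06]
4.00 [0.83, -0.93, 0.06]
4.25 [1.04, -0.69, 0.06]
4.50 [1.18, -0.41, 0.06]
4.75 [1.24, -0.11, 0.06]
5.00 [1.23, 0.20, 0.06]
5.25 [1.14, 0.50, 0.06]
5.50 [0.98, 0.77, 0.06]
5.75 [0.76, 0.99, 0.06]
6.00 [0.49, 1.14, 0.06]
6.25 [0.20, 1.23, 0.06]
6.50 [-0.11, 1.24, 0.06]
```

{"method": "move_arm", "body": {"offset": [[-0.16,1.24,0.03],[-0.46,1.16,0.03],[-0.73,1.01,0.04],[-0.96,0.8,0.05],[-1.12,0.54,0.05]], "twist": [[0,0,0],[0,0,0],[0,0,0],[0,0,0],[0,0,0]], "grip": [0,0,0,0,0], "force": 35}}

```text
time: 12.9
ee_pos: [0.6193, -0.0396, 0.2429]
tcp_rot: [180.0, 0.0, 94.1]
wrist_force: [-6.0, -1.8, 7.0]
opening: 0.0185
grasp_force: 36.8
```

```bash
python3 st.py 5
```

```text
13.15 th r z Ftan Frad Fz grip open
[ 1.265 50.329  0.243  0.128 -0.722  5.187 36.819 18.389]
[0.012 0.008 0.    0.423 0.608 0.886 0.075 0.077]
```

{"method": "move_arm", "body": {"offset": [[-1.22,0.24,0.05],[-1.24,-0.07,0.05],[-1.19,-0.37,0.06],[-1.06,-0.66,0.05],[-0.86,-0.9,0.05]], "twist": [[0,0,0],[0,0,0],[0,0,0],[0,0,0],[0,0,0]], "grip": [0,0,0,0,0]}}

```text
time: 13.65
ee_pos: [0.6051, -0.0968, 0.2401]
tcp_rot: [180.0, -0.1, 94.1]
wrist_force: [-4.3, 5.6, 7.5]
opening: 0.0186
grasp_force: 36.8
```

```bash
python3 st.py 5
```

```text
13.9 th r z Ftan Frad Fz grip open
[ 2.514 49.754  0.24   0.436 -2.946  5.803 36.681 18.377]
[0.015 0.015 0.    0.484 0.462 0.527 0.029 0.229]
```

{"method": "move_arm", "body": {"offset": [[-0.62,-1.08,0.05],[-0.33,-1.2,0.05]], "twist": [[0,0,0],[0,0,0]], "grip": [0,0]}}

```text
time: 14.1
ee_pos: [0.5837, -0.1074, 0.239]
tcp_rot: [179.9, -0.0, 94.1]
wrist_force: [-1.0, 5.2, 5.8]
opening: 0.0188
grasp_force: 36.9
```

```bash
python3 st.py 5
```

```text
14.35 th r z Ftan Frad Fz grip open
[ 3.002 49.552  0.239 -0.376 -1.674  5.015 36.486 18.68 ]
[0.013 0.017 0.    0.383 0.644 1.051 0.09  0.146]
```

{"method": "move_arm", "body": {"offset": [[-0.02,-1.25,0.05],[0.29,-1.21,0.05]], "twist": [[0,0,0],[0,0,0]], "grip": [0,0]}}

```text
time: 14.55
ee_pos: [0.5593, -0.1066, 0.2379]
tcp_rot: [179.9, 0.1, 94.1]
wrist_force: [0.9, 4.1, 5.4]
opening: 0.0188
grasp_force: 36.8
```

```bash
python3 st.py 5
```

```text
14.8 th r z Ftan Frad Fz grip open
[ 3.501 49.417  0.238 -0.699  0.751  4.386 36.422 18.464]
[0.012 0.02  0.    0.853 0.391 1.062 0.168 0.147]
```

{"method": "move_arm", "body": {"offset": [[0.58,-1.1,0.05],[0.83,-0.93,0.05]], "twist": [[0,0,0],[0,0,0]], "grip": [0,0]}}

```text
time: 15.0
ee_pos: [0.5379, -0.0942, 0.2368]
tcp_rot: [180.0, 0.1, 94.0]
wrist_force: [2.0, 0.8, 5.3]
opening: 0.0184
grasp_force: 36.7
```

```bash
python3 st.py 5
```

```text
15.25 th r z Ftan Frad Fz grip open
[ 4.008 49.458  0.237 -0.623  2.021  4.872 36.612 18.48 ]
[0.011 0.016 0.    0.567 0.634 0.941 0.12  0.214]
```

{"method": "move_arm", "body": {"offset": [[1.04,-0.69,0.06],[1.18,-0.41,0.05]], "twist": [[0,0,0],[0,0,0]], "grip": [0,0]}}

```text
time: 15.45
ee_pos: [0.525, -0.0729, 0.2357]
tcp_rot: [-180.0, 0.1, 94.0]
wrist_force: [0.3, -2.9, 3.8]
opening: 0.0185
grasp_force: 36.6
```

```bash
python3 st.py 5
```

```text
15.7 th r z Ftan Frad Fz grip open
[ 4.512 49.618  0.236 -1.113  3.99   5.815 36.725 18.474]
[0.01  0.01  0.    0.658 0.453 0.685 0.061 0.228]
```

{"method": "move_arm", "body": {"offset": [[1.23,-0.16,0.05],[1.23,0.2,0.06]], "twist": [[0,0,0],[0,0,0]], "grip": [0,0]}}

```text
time: 15.9
ee_pos: [0.5238, -0.0481, 0.2346]
tcp_rot: [-180.0, 0.0, 94.0]
wrist_force: [2.1, -2.8, 4.0]
opening: 0.0185
grasp_force: 36.6
```

```bash
python3 st.py 6
```

```text
16.2 th r z Ftan Frad Fz grip open
[ 5.02  49.993  0.235 -0.994  1.393  5.788 36.731 18.546]
[0.008 0.007 0.    0.357 0.441 0.303 0.011 0.164]
```

{"method": "move_arm", "body": {"offset": [[0.59,0.21,0.03],[0.55,0.29,0.03]], "twist": [[0,0,0],[0,0,0]], "grip": [0,0]}}

```text
time: 16.4
ee_pos: [0.528, -0.036, 0.234]
tcp_rot: [-180.0, 0.0, 94.1]
wrist_force: [-1.5, -1.9, 6.6]
opening: 0.0182
grasp_force: 36.7
```

```bash
python3 st.py 6
```

```text
16.7 th r z Ftan Frad Fz grip open
[ 5.265 50.119  0.234 -1.596  1.207  6.255 36.81  18.371]
[0.004 0.012 0.    0.418 0.461 0.502 0.008 0.137]
```

Run:
```python
from h import *
a=shot('scene');b=shot('side')
im=[]
for p in (a,b):
    c=pix(p,[.5727,-.0589,.085]).astype(int);print(c)
    k=p['color'][c[1]-45:c[1]+45,c[0]-45:c[0]+45,::-1];im.append(cv2.resize(k,(396,396),interpolation=cv2.INTER_CUBIC))
im=np.clip(np.hstack(im).astype(float)*1.6,0,255)
cv2.imwrite('pics/gap.png',im)
```

```text
[229 270]
[257 261][ WARN:0@1.370] global loadsave.cpp:1063 imwrite_ Unsupported depth image for selected encoder is fallbacked to CV_8U.
```

View pics/gap.png

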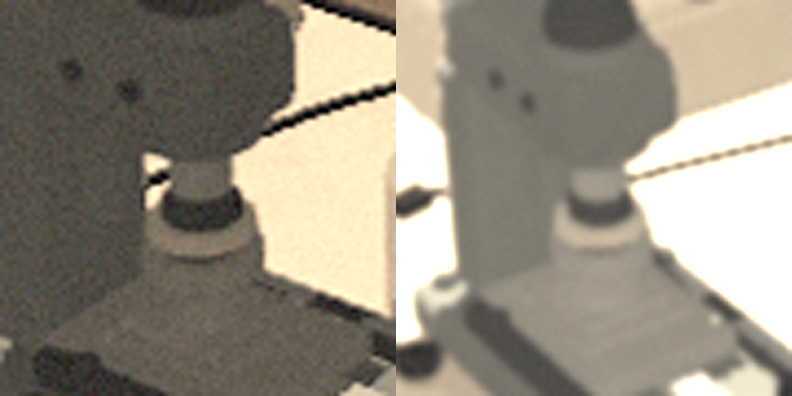

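Run:
```python
from h import *
p=shot('scene')
C=np.array([.5727,-.0589]);v=p['T'][:2,3]-C;v/=np.linalg.norm(v)
for rr,zs in [(.0195,(.0705,.0735,.0775,.0795,.0815,.0835)),(.014,(.0775,.0795,.0815,.0835)),(.0215,(.0705,))]:
    for z in zs: print(rr,z,pix(p,[*(C+v*rr),z]).round(1))
c=pix(p,[*(C+v*.0195),.0775]).astype(int)
g=p['color'].astype(int).sum(2)
for r in range(c[1]-14,c[1]+16): print(r,g[r,c[0]-1:c[0]+2].mean().round(),p['depth'][r,c[0]].round(4),dep(p,(c[0],r)).round(4))
```

```text
0.0195 0.0705 [229.9 285.9]
0.0195 0.0735 [229.8 284.2]
0.0195 0.0775 [229.7 281.8]
0.0195 0.0795 [229.6 280.6]
0.0195 0.0815 [229.6 279.4]
0.0195 0.0835 [229.5 278.3]
0.014 0.0775 [229.6 279.9]
0.014 0.0795 [229.6 278.8]
0.014 0.0815 [229.5 277.6]
0.014 0.0835 [229.5 276.4]
0.0215 0.0705 [229.9 286.6]
267 183.0 0.8818 [ 0.565  -0.0666  0.0976]
268 183.0 0.8837 [ 0.5656 -0.0659  0.0954]
269 198.0 0.8869 [ 0.5671 -0.0642  0.0925]
270 148.0 0.8853 [ 0.5656 -0.0657  0.092 ]
271 100.0 0.8879 [ 0.5667 -0.0645  0.0893]
272 92.0 0.8879 [ 0.5662 -0.0649  0.088 ]
273 88.0 0.8838 [ 0.5632 -0.0678  0.0887]
274 94.0 0.8849 [ 0.5634 -0.0676  0.0869]
275 93.0 0.8865 [ 0.5639 -0.067   0.0847]
276 96.0 0.8821 [ 0.5607 -0.0701  0.0856]
277 102.0 0.8892 [ 0.5646 -0.0661  0.0807]
278 192.0 0.8864 [ 0.5624 -0.0683  0.0808]
279 213.0 0.8844 [ 0.5607 -0.0699  0.0805]
280 230.0 0.8851 [ 0.5606 -0.0699  0.0788]
281 225.0 0.8857 [ 0.5604 -0.07    0.0772]
282 228.0 0.8838 [ 0.5588 -0.0716  0.0768]
283 164.0 0.8892 [ 0.5616 -0.0686  0.0728]
284 108.0 0.8917 [ 0.5626 -0.0675  0.0702]
285 154.0 0.8878 [ 0.5597 -0.0703  0.0708]
286 173.0 0.8866 [ 0.5586 -0.0715  0.0701]
287 175.0 0.885 [ 0.557  -0.0729  0.0696]
288 177.0 0.8875 [ 0.5581 -0.0717  0.067 ]
289 189.0 0.8859 [ 0.5566 -0.0732  0.0665]
290 188.0 0.8881 [ 0.5575 -0.0722  0.064 ]
291 183.0 0.8896 [ 0.5579 -0.0717  0.0619]
292 167.0 0.8943 [ 0.5602 -0.0692  0.0581]
293 176.0 0.893 [ 0.5589 -0.0704  0.0574]
294 196.0 0.8959 [ 0.5602 -0.0691  0.0546]
295 184.0 0.8971 [ 0.5604 -0.0687  0.0526]
296 189.0 0.8981 [ 0.5605 -0.0686  0.0507]
```

The foot is on the plug, at crop (205,210). The flange's lower edge is about 4 mm above the rim, so home is near 7.0 rad. Continuing.

{"method": "move_arm", "body": {"offset": [[0.52,0.35,0.03],[0.47,0.41,0.03]], "twist": [[0,0,0],[0,0,0]], "grip": [0,0]}}

```text
time: 17.05
ee_pos: [0.535, -0.0256, 0.2335]
tcp_rot: [180.0, 0.0, 94.1]
wrist_force: [-0.8, -2.3, 6.3]
opening: 0.0181
grasp_force: 36.6
```

```bash
python3 st.py 5
```

```text
17.3 th r z Ftan Frad Fz grip open
[ 5.517 50.276  0.233 -1.625  0.791  6.812 36.855 18.447]
[0.004 0.012 0.    0.08  0.205 0.142 0.012 0.121]
```

{"method": "move_arm", "body": {"offset": [[0.41,0.47,0.03],[0.35,0.52,0.03]], "twist": [[0,0,0],[0,0,0]], "grip": [0,0]}}

```text
time: 17.5
ee_pos: [0.5444, -0.0172, 0.2329]
tcp_rot: [180.0, 0.0, 94.1]
wrist_force: [-2.3, -2.2, 7.3]
opening: 0.0185
grasp_force: 36.6
```

```bash
cat > fl.py <<'E'
from h import *
p=[shot('scene') for _ in range(4)];g=np.mean([q['color'].astype(float).sum(2) for q in p],0)
print('flange rows 275-290',g[275:291,228:231].mean(1).round())
E
python3 st.py 5; python3 fl.py
```

```text
17.75 th r z Ftan Frad Fz grip open
[ 5.769 50.407  0.233 -1.695  0.477  7.084 36.959 18.471]
[0.005 0.006 0.    0.289 0.464 0.646 0.014 0.162]
flange rows 275-290 [ 94.  99.  93. 134. 197. 219. 217. 220. 227. 155. 158. 169. 178. 182.
 184. 180.]
```

Run:
```python
from h import *
out=[]
for n in ('scene','side'):
    P=[shot(n) for _ in range(6)];p=P[0]
    g=np.mean([q['color'].astype(float) for q in P],0)
    c=pix(p,[.5727,-.0589,.072]).astype(int)
    k=g[c[1]-24:c[1]+20,c[0]-22:c[0]+22,::-1];out.append(cv2.resize(np.clip(k*1.8,0,255).astype(np.uint8),(396,396),interpolation=cv2.INTER_NEAREST));print(c)
cv2.imwrite('pics/gap2.png',np.hstack(out))
```

```text
[229 278]
[257 268]
```

View pics/gap2.png

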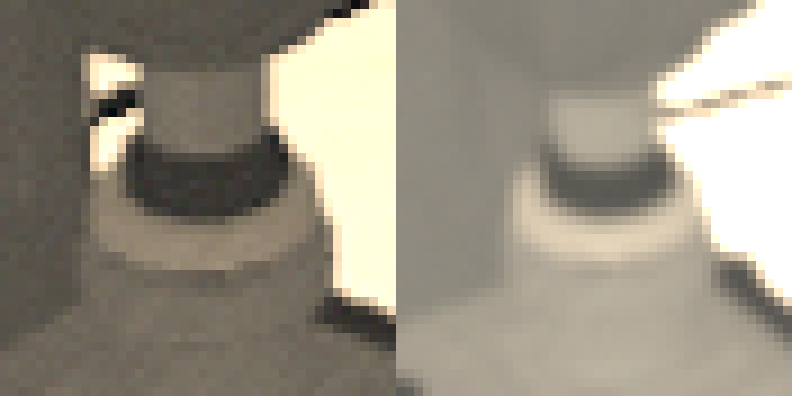

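Foot on the flange. The dark gap under the flange at crop (210,270) has almost closed, so home is near. Fine steps from here.

{"method": "move_arm", "body": {"offset": [[0.02,0.035,0],[0.02,0.035,0]], "twist": [[0,0,0],[0,0,0]], "grip": [0,0]}}

```text
time: 18.75
ee_pos: [0.5451, -0.0167, 0.2329]
tcp_rot: [180.0, 0.0, 94.1]
wrist_force: [-1.7, -0.4, 6.7]
opening: 0.0185
grasp_force: 36.9
```

```bash
python3 st.py 4
```

```text
18.95 th r z Ftan Frad Fz grip open
[ 5.776 50.406  0.233 -1.943 -0.163  6.604 36.942 18.368]
[0.    0.011 0.    0.158 0.124 0.763 0.002 0.325]
```

{"method": "move_arm", "body": {"offset": [[0.02,0.035,0],[0.02,0.035,0.01]], "twist": [[0,0,0],[0,0,0]], "grip": [0,0]}}

```text
time: 19.15
ee_pos: [0.5457, -0.0163, 0.2328]
tcp_rot: [180.0, 0.0, 94.1]
wrist_force: [-1.8, -0.6, 8.0]
opening: 0.0179
grasp_force: 37.0
```

```bash
python3 st.py 4
```

```text
19.35 th r z Ftan Frad Fz grip open
[ 5.792 50.418  0.233 -2.464  0.289  7.236 36.953 18.387]
[0.    0.006 0.    0.692 0.464 0.193 0.001 0.153]
```

```bash
cat > sil.py <<'E'
from h import *
P=[shot('scene') for _ in range(6)];p=P[0]
g=np.mean([q['color'].astype(float).sum(2) for q in P],0)
C=np.array([.5727,-.0589]);v=C-p['T'][:2,3];v/=np.linalg.norm(v);rt=np.array([v[1],-v[0]])
for n,r,z in [('foot',.014,.0775),('fltop',.0195,.0775),('flbot',.0195,.0705),('rim',.0215,.0705),('body',.0215,.055)]: print(n,pix(p,[*(C+rt*r),z]).round(1))
for r in range(266,294):
    l=g[r,232:262];b=l[-6:].max()
    k=np.argmax(l>400); s=232+k-(l[k]-400)/(l[k]-l[k-1]) if k else 0
    print(r,round(s,2),end=' | ')
print();print(g[276:290,224:234].mean(1).round())
E
python3 sil.py
```

```text
foot [238.8 274.8]
fltop [242.5 274.6]
flbot [242.6 278.6]
rim [243.9 278.6]
body [244.2 287.4]
266 237.15 | 267 237.73 | 268 238.34 | 269 238.95 | 270 239.69 | 271 240.88 | 272 241.92 | 273 242.24 | 274 242.37 | 275 242.7 | 276 242.96 | 277 243.17 | 278 243.9 | 279 244.28 | 280 244.3 | 281 244.3 | 282 244.41 | 283 244.3 | 284 244.24 | 285 244.11 | 286 245.53 | 287 248.65 | 288 250.55 | 289 253.55 | 290 256.24 | 291 258.52 | 292 0 | 293 0 | 
[ 94.  92. 158. 200. 220. 223. 222. 222. 164. 164. 171. 182. 184. 182.]
```

{"method": "move_arm", "body": {"offset": [[0.02,0.035,0],[0.02,0.035,0]], "twist": [[0,0,0],[0,0,0]], "grip": [0,0]}}

```text
time: 19.85
ee_pos: [0.5464, -0.0159, 0.2328]
tcp_rot: [180.0, 0.0, 94.1]
wrist_force: [-1.6, -1.2, 7.3]
opening: 0.0186
grasp_force: 36.9
```

```bash
python3 st.py 4
```

```text
20.05 th r z Ftan Frad Fz grip open
[ 5.807 50.427  0.233 -2.61   0.106  6.298 36.948 18.464]
[0.    0.008 0.    0.498 0.446 0.397 0.002 0.051]
```

{"method": "move_arm", "body": {"offset": [[0.134,0.282,0.01],[0.117,0.29,0.01],[0.098,0.297,0.01],[0.08,0.302,0.01]], "twist": [[0,0,0],[0,0,0],[0,0,0],[0,0,0]], "grip": [0,0,0,0]}}

```text
time: 20.45
ee_pos: [0.5578, -0.0106, 0.2322]
tcp_rot: [-180.0, -0.0, 94.1]
wrist_force: [-2.3, -0.8, 6.2]
opening: 0.0185
grasp_force: 36.7
```

```bash
python3 st.py 4;python3 sil.py
```

```text
20.65 th r z Ftan Frad Fz grip open
[ 6.06  50.51   0.232 -1.631 -0.339  6.656 36.905 18.534]
[0.002 0.012 0.    0.417 0.487 0.269 0.008 0.075]
foot [238.8 274.8]
fltop [242.5 274.6]
flbot [242.6 278.6]
rim [243.9 278.6]
body [244.2 287.4]
266 237.26 | 267 237.07 | 268 238.23 | 269 238.96 | 270 239.43 | 271 240.54 | 272 241.97 | 273 242.0 | 274 242.38 | 275 242.67 | 276 242.96 | 277 243.19 | 278 243.97 | 279 244.3 | 280 244.31 | 281 244.36 | 282 244.43 | 283 244.32 | 284 244.25 | 285 244.18 | 286 245.56 | 287 248.68 | 288 250.61 | 289 253.6 | 290 256.24 | 291 258.54 | 292 0 | 293 0 | 
[ 94.  89. 128. 196. 217. 226. 223. 224. 192. 170. 171. 184. 181. 184.]
```

{"method": "move_arm", "body": {"offset": [[0.06,0.307,0.01],[0.04,0.31,0.01],[0.02,0.312,0.02],[0,0.312,0.01]], "twist": [[0,0,0],[0,0,0],[0,0,0],[0,0,0]], "grip": [0,0,0,0]}}

```text
time: 21.35
ee_pos: [0.5701, -0.0084, 0.2317]
tcp_rot: [-180.0, -0.0, 94.1]
wrist_force: [-2.7, 0.0, 6.5]
opening: 0.0184
grasp_force: 36.6
```

```bash
python3 st.py 4;python3 sil.py|tail -1
```

```text
21.55 th r z Ftan Frad Fz grip open
[ 0.024 50.544  0.232 -1.7   -0.239  6.048 36.932 18.452]
[0.002 0.007 0.    0.675 0.253 0.309 0.008 0.242]
[ 90.  90.  96. 177. 206. 227. 221. 222. 207. 177. 169. 182. 181. 182.]
```

{"method": "move_arm", "body": {"offset": [[-0.01,0.25,0.01],[-0.025,0.25,0.01],[-0.035,0.247,0.01],[-0.05,0.245,0.01]], "twist": [[0,0,0],[0,0,0],[0,0,0],[0,0,0]], "grip": [0,0,0,0]}}

```text
time: 22.25
ee_pos: [0.58, -0.0088, 0.2312]
tcp_rot: [-180.0, -0.0, 94.1]
wrist_force: [-2.2, -0.1, 5.5]
opening: 0.0185
grasp_force: 36.7
```

```bash
python3 st.py 4;python3 sil.py|tail -1
```

```text
22.45 th r z Ftan Frad Fz grip open
[ 0.22  50.558  0.231 -1.92  -0.223  5.928 36.858 18.497]
[0.001 0.005 0.    0.361 0.377 0.694 0.006 0.13 ]
[ 91.  92.  93. 162. 200. 219. 219. 220. 220. 182. 169. 179. 182. 180.]
```

{"method": "move_arm", "body": {"offset": [[-0.045,0.183,0.01],[-0.05,0.181,0.01],[-0.06,0.179,0],[-0.065,0.176,0.01]], "twist": [[0,0,0],[0,0,0],[0,0,0],[0,0,0]], "grip": [0,0,0,0]}}

```text
time: 23.15
ee_pos: [0.5873, -0.0105, 0.2309]
tcp_rot: [-180.0, -0.0, 94.1]
wrist_force: [-2.1, 0.0, 6.1]
opening: 0.0184
grasp_force: 36.7
```

```bash
python3 st.py 4;python3 sil.py|tail -1
```

```text
23.35 th r z Ftan Frad Fz grip open
[ 0.367 50.553  0.231 -2.47   0.115  6.203 36.778 18.461]
[0.001 0.015 0.    0.333 0.475 0.304 0.004 0.212]
[ 94.  92.  89. 151. 198. 218. 223. 220. 221. 184. 168. 180. 181. 179.]
```

{"method": "move_arm", "body": {"offset": [[-0.06,0.155,0.005],[-0.065,0.152,0.01],[-0.07,0.15,0.005]], "twist": [[0,0,0],[0,0,0],[0,0,0]], "grip": [0,0,0]}}

```text
time: 23.95
ee_pos: [0.5919, -0.0121, 0.2307]
tcp_rot: [-180.0, -0.0, 94.1]
wrist_force: [-2.4, 1.0, 5.7]
opening: 0.0182
grasp_force: 36.7
```

```bash
python3 st.py 4;python3 sil.py|tail -1
```

```text
24.15 th r z Ftan Frad Fz grip open
[ 0.465 50.549  0.231 -1.538 -0.551  5.35  36.744 18.303]
[0.001 0.021 0.    0.212 0.149 0.273 0.005 0.243]
[ 94.  89.  89. 137. 196. 217. 225. 221. 222. 187. 169. 178. 181. 182.]
```

{"method": "move_arm", "body": {"offset": [[-0.07,0.133,0.005],[-0.073,0.131,0.005]], "twist": [[0,0,0],[0,0,0]], "grip": [0,0]}}

```text
time: 24.65
ee_pos: [0.5946, -0.0134, 0.2306]
tcp_rot: [-180.0, -0.0, 94.1]
wrist_force: [-2.6, 0.4, 5.9]
opening: 0.0184
grasp_force: 36.7
```

```bash
python3 st.py 3;python3 sil.py|tail -1
```

```text
24.8 th r z Ftan Frad Fz grip open
[ 0.523 50.538  0.231 -2.314 -0.481  5.748 36.738 18.461]
[0.    0.005 0.    0.643 0.143 0.077 0.006 0.125]
[ 91.  91.  89. 131. 193. 214. 225. 221. 224. 190. 171. 180. 182. 180.]
```

{"method": "move_arm", "body": {"offset": [[-0.077,0.129,0.005],[-0.08,0.126,0.005]], "twist": [[0,0,0],[0,0,0]], "grip": [0,0]}}

```text
time: 25.3
ee_pos: [0.5972, -0.0147, 0.2304]
tcp_rot: [-180.0, -0.0, 94.1]
wrist_force: [-2.3, 1.7, 6.2]
opening: 0.0188
grasp_force: 36.7
```

```bash
python3 st.py 3;python3 sil.py|tail -1
```

```text
25.45 th r z Ftan Frad Fz grip open
[ 0.582 50.529  0.23  -1.862  0.155  5.376 36.729 18.55 ]
[0.    0.007 0.    0.401 0.327 0.314 0.005 0.075]
[ 90.  88.  87. 127. 195. 214. 225. 222. 221. 192. 171. 180. 181. 180.]
```

{"method": "move_arm", "body": {"offset": [[-0.014,0.021,0],[-0.014,0.021,0],[-0.014,0.021,0],[-0.014,0.021,0]], "twist": [[0,0,0],[0,0,0],[0,0,0],[0,0,0]], "grip": [0,0,0,0]}}

```text
time: 26.15
ee_pos: [0.5978, -0.0152, 0.2305]
tcp_rot: [-180.0, -0.0, 94.1]
wrist_force: [-0.5, 4.1, 3.7]
opening: 0.0183
grasp_force: 36.5
```

{"method": "move_arm", "body": {"offset": [[0,0,0]], "twist": [[0,0,0]], "grip": [0]}}

```text
time: 26.25
ee_pos: [0.5978, -0.0152, 0.2304]
tcp_rot: [180.0, -0.0, 94.1]
wrist_force: [0.0, 5.1, 3.0]
opening: 0.0182
grasp_force: 36.4
```

```bash
python3 st.py 3
```

```text
26.4 th r z Ftan Frad Fz grip open
[ 0.593 50.38   0.23  -2.278  5.17   2.338 36.434 18.359]
[0.    0.011 0.    0.323 0.629 0.222 0.    0.013]
```

{"method": "move_arm", "body": {"offset": [[0.003,0.018,0],[0.003,0.018,0],[0.003,0.018,0],[0.003,0.018,0]], "twist": [[0,0,0],[0,0,0],[0,0,0],[0,0,0]], "grip": [0,0,0,0]}}

```text
time: 26.8
ee_pos: [0.5983, -0.0154, 0.2304]
tcp_rot: [-180.0, 0.0, 94.1]
wrist_force: [-1.6, 2.9, 1.6]
opening: 0.0187
grasp_force: 36.4
```

{"method": "move_arm", "body": {"offset": [[0,0,0]], "twist": [[0,0,0]], "grip": [0]}}

```text
time: 26.9
ee_pos: [0.5983, -0.0154, 0.2304]
tcp_rot: [-180.0, 0.0, 94.1]
wrist_force: [-1.0, 3.4, 1.0]
opening: 0.0184
grasp_force: 36.4
```

{"method": "move_arm", "body": {"offset": [[0,0,0]], "twist": [[0,0,0]], "grip": [0]}}

```text
time: 27.0
ee_pos: [0.5983, -0.0154, 0.2305]
tcp_rot: [-180.0, 0.0, 94.1]
wrist_force: [-1.6, 3.2, 0.8]
opening: 0.0184
grasp_force: 36.3
```

{"method": "move_arm", "body": {"offset": [[-0.012,0.022,0],[-0.012,0.022,0],[-0.012,0.022,0],[-0.012,0.022,0]], "twist": [[0,0,0],[0,0,0],[0,0,0],[0,0,0]], "grip": [0,0,0,0]}}

```text
time: 27.4
ee_pos: [0.5992, -0.0159, 0.2304]
tcp_rot: [-180.0, 0.0, 94.1]
wrist_force: [-2.2, 3.1, -0.6]
opening: 0.0186
grasp_force: 36.3
```

{"method": "move_arm", "body": {"offset": [[0,0,0]], "twist": [[0,0,0]], "grip": [0]}}

```text
time: 27.5
ee_pos: [0.5992, -0.0159, 0.2304]
tcp_rot: [-180.0, 0.0, 94.1]
wrist_force: [-2.5, 2.1, -0.9]
opening: 0.0184
grasp_force: 36.3
```

{"method": "move_arm", "body": {"offset": [[-0.016,0.022,0.001],[-0.016,0.022,0.001],[-0.016,0.022,0.001],[-0.016,0.022,0.001]], "twist": [[0,0,0],[0,0,0],[0,0,0],[0,0,0]], "grip": [0,0,0,0]}}

```text
time: 27.9
ee_pos: [0.6002, -0.0164, 0.2304]
tcp_rot: [-180.0, 0.0, 94.1]
wrist_force: [-2.4, 1.1, -2.6]
opening: 0.0187
grasp_force: 36.2
```

{"method": "move_arm", "body": {"offset": [[0,0,0]], "twist": [[0,0,0]], "grip": [0]}}

```text
time: 28.0
ee_pos: [0.6002, -0.0165, 0.2304]
tcp_rot: [-180.0, 0.0, 94.1]
wrist_force: [-2.7, 0.4, -2.5]
opening: 0.0186
grasp_force: 36.2
```

{"method": "move_arm", "body": {"offset": [[-0.017,0.022,0.005],[-0.017,0.022,0.005],[-0.017,0.022,0.005],[-0.017,0.022,0.005]], "twist": [[0,0,0],[0,0,0],[0,0,0],[0,0,0]], "grip": [0,0,0,0]}}

```text
time: 28.4
ee_pos: [0.6011, -0.0171, 0.2303]
tcp_rot: [-180.0, 0.0, 94.1]
wrist_force: [-4.5, 0.5, -2.1]
opening: 0.0182
grasp_force: 36.1
```

{"method": "move_arm", "body": {"offset": [[0,0,0]], "twist": [[0,0,0]], "grip": [0]}}

```text
time: 28.5
ee_pos: [0.6011, -0.0171, 0.2304]
tcp_rot: [-180.0, 0.0, 94.1]
wrist_force: [-3.5, 0.1, -2.2]
opening: 0.0185
grasp_force: 36.1
```

{"method": "move_arm", "body": {"offset": [[-0.017,0.021,0.003],[-0.017,0.021,0.003],[-0.017,0.021,0.003],[-0.017,0.021,0.003]], "twist": [[0,0,0],[0,0,0],[0,0,0],[0,0,0]], "grip": [0,0,0,0]}}

```text
time: 28.9
ee_pos: [0.602, -0.0177, 0.2303]
tcp_rot: [-180.0, 0.0, 94.1]
wrist_force: [-3.7, -1.4, -1.7]
opening: 0.0183
grasp_force: 36.0
```

{"method": "move_arm", "body": {"offset": [[0,0,0]], "twist": [[0,0,0]], "grip": [0]}}

```text
time: 29.0
ee_pos: [0.602, -0.0177, 0.2303]
tcp_rot: [-180.0, 0.0, 94.1]
wrist_force: [-4.1, -0.8, -1.0]
opening: 0.0185
grasp_force: 36.0
```

{"method": "move_arm", "body": {"offset": [[-0.025,0.015,0.002],[-0.025,0.015,0.002],[-0.025,0.015,0.002],[-0.025,0.015,0.002]], "twist": [[0,0,0],[0,0,0],[0,0,0],[0,0,0]], "grip": [0,0,0,0]}}

```text
time: 29.4
ee_pos: [0.6029, -0.0184, 0.2303]
tcp_rot: [180.0, -0.0, 94.1]
wrist_force: [-3.4, 1.4, -1.6]
opening: 0.0185
grasp_force: 36.0
```

{"method": "move_arm", "body": {"offset": [[0,0,0]], "twist": [[0,0,0]], "grip": [0]}}

```text
time: 29.5
ee_pos: [0.6029, -0.0184, 0.2303]
tcp_rot: [180.0, -0.0, 94.1]
wrist_force: [-2.5, 0.1, -1.5]
opening: 0.0183
grasp_force: 36.0
```

{"method": "move_arm", "body": {"offset": [[-0.021,0.024,0.002],[-0.021,0.024,0.002],[-0.021,0.024,0.002],[-0.021,0.024,0.002]], "twist": [[0,0,0],[0,0,0],[0,0,0],[0,0,0]], "grip": [0,0,0,0]}}

```text
time: 29.9
ee_pos: [0.6039, -0.0192, 0.2302]
tcp_rot: [180.0, -0.0, 94.1]
wrist_force: [-2.1, 2.4, -1.6]
opening: 0.0182
grasp_force: 36.0
```

{"method": "move_arm", "body": {"offset": [[0,0,0]], "twist": [[0,0,0]], "grip": [0]}}

```text
time: 30.0
ee_pos: [0.6039, -0.0192, 0.2302]
tcp_rot: [180.0, -0.0, 94.1]
wrist_force: [-1.8, 1.3, -2.0]
opening: 0.0181
grasp_force: 36.0
```

{"method": "move_arm", "body": {"offset": [[-0.022,0.024,0.002],[-0.022,0.024,0.002],[-0.022,0.024,0.002],[-0.022,0.024,0.002]], "twist": [[0,0,0],[0,0,0],[0,0,0],[0,0,0]], "grip": [0,0,0,0]}}

```text
time: 30.4
ee_pos: [0.6049, -0.02, 0.2301]
tcp_rot: [180.0, -0.0, 94.1]
wrist_force: [-2.1, 2.7, -0.9]
opening: 0.0185
grasp_force: 36.0
```

{"method": "move_arm", "body": {"offset": [[0,0,0]], "twist": [[0,0,0]], "grip": [0]}}

```text
time: 30.5
ee_pos: [0.6049, -0.0201, 0.2301]
tcp_rot: [180.0, -0.0, 94.1]
wrist_force: [-1.1, 3.1, -0.6]
opening: 0.0182
grasp_force: 36.0
```

{"method": "move_arm", "body": {"offset": [[-0.022,0.024,0.002],[-0.022,0.024,0.002],[-0.022,0.024,0.002],[-0.022,0.024,0.002]], "twist": [[0,0,0],[0,0,0],[0,0,0],[0,0,0]], "grip": [0,0,0,0]}}

```text
time: 30.9
ee_pos: [0.6059, -0.0209, 0.2301]
tcp_rot: [180.0, -0.0, 94.1]
wrist_force: [-1.6, 3.5, 0.7]
opening: 0.0186
grasp_force: 36.0
```

{"method": "move_arm", "body": {"offset": [[0,0,0]], "twist": [[0,0,0]], "grip": [0]}}

```text
time: 31.0
ee_pos: [0.6059, -0.0209, 0.2301]
tcp_rot: [180.0, 0.0, 94.1]
wrist_force: [-1.3, 2.4, 0.6]
opening: 0.0185
grasp_force: 36.0
```

{"method": "move_arm", "body": {"offset": [[-0.023,0.023,0.002],[-0.023,0.023,0.002],[-0.023,0.023,0.002],[-0.023,0.023,0.002]], "twist": [[0,0,0],[0,0,0],[0,0,0],[0,0,0]], "grip": [0,0,0,0]}}

```text
time: 31.4
ee_pos: [0.6068, -0.0217, 0.23]
tcp_rot: [180.0, -0.0, 94.1]
wrist_force: [-1.6, 2.9, 1.4]
opening: 0.0187
grasp_force: 36.1
```

{"method": "move_arm", "body": {"offset": [[0,0,0]], "twist": [[0,0,0]], "grip": [0]}}

```text
time: 31.5
ee_pos: [0.6068, -0.0218, 0.23]
tcp_rot: [180.0, -0.0, 94.1]
wrist_force: [-1.0, 2.9, 2.1]
opening: 0.0189
grasp_force: 36.1
```

{"method": "move_arm", "body": {"offset": [[-0.024,0.022,0.002],[-0.024,0.022,0.002],[-0.024,0.022,0.002],[-0.024,0.022,0.002]], "twist": [[0,0,0],[0,0,0],[0,0,0],[0,0,0]], "grip": [0,0,0,0]}}

```text
time: 31.9
ee_pos: [0.6077, -0.0227, 0.2299]
tcp_rot: [180.0, -0.0, 94.1]
wrist_force: [-1.9, 4.4, 3.0]
opening: 0.0185
grasp_force: 36.2
```

```bash
python3 sil.py|tail -1; python3 -c "
from h import *
o=bot.get_obs();print(o['ee_pos'],o['wrist_force'])"
```

```text
[ 95.  89.  92. 104. 192. 211. 224. 221. 221. 205. 176. 180. 182. 179.]
[ 0.60777867 -0.02268581  0.22990223] [-1.75127194  2.61602562  3.13168888]
```

{"method": "move_arm", "body": {"offset": [[-0.024,0.021,0.001],[-0.024,0.021,0.001],[-0.024,0.021,0.001],[-0.024,0.021,0.001]], "twist": [[0,0,0],[0,0,0],[0,0,0],[0,0,0]], "grip": [0,0,0,0]}}

```text
time: 32.6
ee_pos: [0.6087, -0.0235, 0.2299]
tcp_rot: [180.0, -0.0, 94.1]
wrist_force: [-1.2, 2.6, 4.1]
opening: 0.0182
grasp_force: 36.3
```

{"method": "move_arm", "body": {"offset": [[0,0,0]], "twist": [[0,0,0]], "grip": [0]}}

```text
time: 32.7
ee_pos: [0.6087, -0.0236, 0.2298]
tcp_rot: [180.0, 0.0, 94.1]
wrist_force: [-1.7, 3.5, 4.3]
opening: 0.0181
grasp_force: 36.3
```

{"method": "move_arm", "body": {"offset": [[-0.025,0.021,0],[-0.025,0.021,0.001],[-0.025,0.021,0],[-0.025,0.021,0]], "twist": [[0,0,0],[0,0,0],[0,0,0],[0,0,0]], "grip": [0,0,0,0]}}

```text
time: 33.1
ee_pos: [0.6095, -0.0245, 0.2298]
tcp_rot: [180.0, -0.0, 94.1]
wrist_force: [-2.0, 4.2, 5.2]
opening: 0.0181
grasp_force: 36.4
```

{"method": "move_arm", "body": {"offset": [[0,0,0]], "twist": [[0,0,0]], "grip": [0]}}

```text
time: 33.2
ee_pos: [0.6096, -0.0245, 0.2298]
tcp_rot: [180.0, -0.0, 94.1]
wrist_force: [-0.8, 3.3, 4.5]
opening: 0.0183
grasp_force: 36.4
```

{"method": "move_arm", "body": {"offset": [[-0.022,0.017,0],[-0.022,0.017,0],[-0.022,0.017,0],[-0.022,0.017,0]], "twist": [[0,0,0],[0,0,0],[0,0,0],[0,0,0]], "grip": [0,0,0,0]}}

```text
time: 33.6
ee_pos: [0.6103, -0.0253, 0.2297]
tcp_rot: [-180.0, -0.0, 94.1]
wrist_force: [-1.0, 3.6, 4.3]
opening: 0.0188
grasp_force: 36.4
```

{"method": "move_arm", "body": {"offset": [[0,0,0]], "twist": [[0,0,0]], "grip": [0]}}

```text
time: 33.7
ee_pos: [0.6103, -0.0253, 0.2297]
tcp_rot: [180.0, -0.0, 94.1]
wrist_force: [-1.0, 3.5, 4.1]
opening: 0.0188
grasp_force: 36.4
```

{"method": "move_arm", "body": {"offset": [[-0.026,0.019,0.001],[-0.026,0.019,0.001],[-0.026,0.019,0.001],[-0.026,0.019,0.001]], "twist": [[0,0,0],[0,0,0],[0,0,0],[0,0,0]], "grip": [0,0,0,0]}}

```text
time: 34.1
ee_pos: [0.6111, -0.0263, 0.2297]
tcp_rot: [180.0, -0.0, 94.1]
wrist_force: [-1.4, 3.9, 5.4]
opening: 0.0183
grasp_force: 36.4
```

{"method": "move_arm", "body": {"offset": [[0,0,0]], "twist": [[0,0,0]], "grip": [0]}}

```text
time: 34.2
ee_pos: [0.6112, -0.0263, 0.2297]
tcp_rot: [180.0, 0.0, 94.1]
wrist_force: [-2.3, 3.8, 5.5]
opening: 0.0184
grasp_force: 36.4
```

{"method": "move_arm", "body": {"offset": [[-0.02,0.014,0.001],[-0.02,0.014,0.001],[-0.02,0.014,0.001],[-0.02,0.014,0.001]], "twist": [[0,0,0],[0,0,0],[0,0,0],[0,0,0]], "grip": [0,0,0,0]}}

```text
time: 34.6
ee_pos: [0.6117, -0.027, 0.2296]
tcp_rot: [180.0, -0.0, 94.1]
wrist_force: [-2.1, 4.4, 5.0]
opening: 0.0187
grasp_force: 36.4
```

{"method": "move_arm", "body": {"offset": [[0,0,0]], "twist": [[0,0,0]], "grip": [0]}}

```text
time: 34.7
ee_pos: [0.6118, -0.0271, 0.2296]
tcp_rot: [180.0, -0.0, 94.1]
wrist_force: [-1.7, 4.1, 5.0]
opening: 0.0184
grasp_force: 36.4
```

{"method": "move_arm", "body": {"offset": [[-0.012,0.009,0],[-0.012,0.009,0],[-0.012,0.009,0],[-0.012,0.009,0]], "twist": [[0,0,0],[0,0,0],[0,0,0],[0,0,0]], "grip": [0,0,0,0]}}

```text
time: 35.1
ee_pos: [0.6121, -0.0275, 0.2296]
tcp_rot: [-180.0, -0.0, 94.1]
wrist_force: [-2.1, 4.4, 4.8]
opening: 0.0188
grasp_force: 36.4
```

{"method": "move_arm", "body": {"offset": [[0,0,0]], "twist": [[0,0,0]], "grip": [0]}}

```text
time: 35.2
ee_pos: [0.6121, -0.0276, 0.2296]
tcp_rot: [-180.0, -0.0, 94.1]
wrist_force: [-1.6, 5.0, 3.8]
opening: 0.0187
grasp_force: 36.4
```

{"method": "move_arm", "body": {"offset": [[0,0,0]], "twist": [[0,0,0]], "grip": [0]}}

```text
time: 35.3
ee_pos: [0.6121, -0.0275, 0.2296]
tcp_rot: [-180.0, 0.0, 94.1]
wrist_force: [-1.1, 3.2, 3.9]
opening: 0.0186
grasp_force: 36.4
```

{"method": "move_arm", "body": {"offset": [[-0.023,0.015,0.001],[-0.023,0.015,0.001],[-0.023,0.015,0.001],[-0.023,0.015,0.001]], "twist": [[0,0,0],[0,0,0],[0,0,0],[0,0,0]], "grip": [0,0,0,0]}}

```text
time: 35.7
ee_pos: [0.6128, -0.0284, 0.2296]
tcp_rot: [-180.0, -0.0, 94.1]
wrist_force: [-1.2, 4.4, 4.2]
opening: 0.0184
grasp_force: 36.4
```

```bash
python3 st.py 4; sed -i 's/range(6)/range(3)/' sil.py; python3 sil.py|tail -1
```

```text
35.9 th r z Ftan Frad Fz grip open
[ 0.992 50.369  0.23  -4.272  1.599  4.102 36.408 18.492]
[0.    0.007 0.    0.607 0.315 0.211 0.002 0.179]
[ 92.  95.  89.  99. 176. 204. 225. 222. 221. 208. 179. 178. 179. 181.]
```

{"method": "move_arm", "body": {"offset": [[-0.025,0.016,0.001],[-0.025,0.016,0.001],[-0.025,0.016,0.001],[-0.025,0.016,0.001]], "twist": [[0,0,0],[0,0,0],[0,0,0],[0,0,0]], "grip": [0,0,0,0]}}

```text
time: 36.45
ee_pos: [0.6135, -0.0293, 0.2295]
tcp_rot: [-180.0, -0.0, 94.1]
wrist_force: [-1.8, 4.5, 3.5]
opening: 0.0187
grasp_force: 36.4
```

{"method": "move_arm", "body": {"offset": [[0,0,0]], "twist": [[0,0,0]], "grip": [0]}}

```text
time: 36.55
ee_pos: [0.6135, -0.0294, 0.2295]
tcp_rot: [-180.0, 0.0, 94.1]
wrist_force: [-1.2, 4.9, 3.2]
opening: 0.0184
grasp_force: 36.4
```

{"method": "move_arm", "body": {"offset": [[-0.024,0.015,0.001],[-0.024,0.015,0.001],[-0.024,0.015,0.001],[-0.024,0.015,0.001]], "twist": [[0,0,0],[0,0,0],[0,0,0],[0,0,0]], "grip": [0,0,0,0]}}

```text
time: 36.95
ee_pos: [0.6141, -0.0303, 0.2295]
tcp_rot: [-180.0, 0.0, 94.1]
wrist_force: [-1.4, 5.1, 3.3]
opening: 0.0183
grasp_force: 36.4
```

{"method": "move_arm", "body": {"offset": [[0,0,0]], "twist": [[0,0,0]], "grip": [0]}}

```text
time: 37.05
ee_pos: [0.6142, -0.0303, 0.2295]
tcp_rot: [-180.0, 0.0, 94.1]
wrist_force: [-2.1, 4.8, 2.6]
opening: 0.0186
grasp_force: 36.4
```

{"method": "move_arm", "body": {"offset": [[-0.022,0.013,0.001],[-0.022,0.013,0.001],[-0.022,0.013,0.001],[-0.022,0.013,0.001]], "twist": [[0,0,0],[0,0,0],[0,0,0],[0,0,0]], "grip": [0,0,0,0]}}

```text
time: 37.45
ee_pos: [0.6147, -0.0311, 0.2295]
tcp_rot: [-180.0, -0.0, 94.1]
wrist_force: [-2.8, 4.0, 4.1]
opening: 0.0182
grasp_force: 36.4
```

{"method": "move_arm", "body": {"offset": [[0,0,0]], "twist": [[0,0,0]], "grip": [0]}}

```text
time: 37.55
ee_pos: [0.6147, -0.0311, 0.2295]
tcp_rot: [-180.0, 0.0, 94.1]
wrist_force: [-1.6, 4.5, 2.4]
opening: 0.0189
grasp_force: 36.4
```

{"method": "move_arm", "body": {"offset": [[0,0,0]], "twist": [[0,0,0]], "grip": [0]}}

```text
time: 37.65
ee_pos: [0.6147, -0.0311, 0.2294]
tcp_rot: [-180.0, 0.0, 94.1]
wrist_force: [-1.6, 4.2, 3.1]
opening: 0.0185
grasp_force: 36.4
```

{"method": "move_arm", "body": {"offset": [[-0.026,0.015,0.001],[-0.026,0.015,0.001],[-0.026,0.015,0.001],[-0.026,0.015,0.001]], "twist": [[0,0,0],[0,0,0],[0,0,0],[0,0,0]], "grip": [0,0,0,0]}}

```text
time: 38.05
ee_pos: [0.6154, -0.0321, 0.2294]
tcp_rot: [-180.0, -0.0, 94.1]
wrist_force: [-2.1, 4.5, 2.9]
opening: 0.0185
grasp_force: 36.4
```

{"method": "move_arm", "body": {"offset": [[0,0,0]], "twist": [[0,0,0]], "grip": [0]}}

```text
time: 38.15
ee_pos: [0.6154, -0.0321, 0.2294]
tcp_rot: [-180.0, 0.0, 94.1]
wrist_force: [-2.5, 4.3, 3.4]
opening: 0.0184
grasp_force: 36.4
```

{"method": "move_arm", "body": {"offset": [[0,0,0]], "twist": [[0,0,0]], "grip": [0]}}

```text
time: 38.25
ee_pos: [0.6154, -0.0321, 0.2294]
tcp_rot: [-180.0, 0.0, 94.1]
wrist_force: [-2.8, 4.3, 2.9]
opening: 0.0185
grasp_force: 36.4
```

{"method": "move_arm", "body": {"offset": [[-0.027,0.014,0.001],[-0.027,0.014,0.001],[-0.027,0.014,0.001],[-0.027,0.014,0.001]], "twist": [[0,0,0],[0,0,0],[0,0,0],[0,0,0]], "grip": [0,0,0,0]}}

```text
time: 38.65
ee_pos: [0.616, -0.0331, 0.2294]
tcp_rot: [-180.0, -0.0, 94.1]
wrist_force: [-3.1, 3.9, 2.5]
opening: 0.0186
grasp_force: 36.4
```

{"method": "move_arm", "body": {"offset": [[0,0,0]], "twist": [[0,0,0]], "grip": [0]}}

```text
time: 38.75
ee_pos: [0.616, -0.0331, 0.2293]
tcp_rot: [-180.0, 0.0, 94.1]
wrist_force: [-2.2, 3.0, 2.5]
opening: 0.0186
grasp_force: 36.4
```

{"method": "move_arm", "body": {"offset": [[0,0,0]], "twist": [[0,0,0]], "grip": [0]}}

```text
time: 38.85
ee_pos: [0.616, -0.0332, 0.2294]
tcp_rot: [-180.0, 0.0, 94.1]
wrist_force: [-2.4, 3.9, 2.1]
opening: 0.0183
grasp_force: 36.4
```

{"method": "move_arm", "body": {"offset": [[-0.029,0.014,0.001],[-0.029,0.014,0.001],[-0.029,0.014,0.001],[-0.029,0.014,0.001]], "twist": [[0,0,0],[0,0,0],[0,0,0],[0,0,0]], "grip": [0,0,0,0]}}

```text
time: 39.25
ee_pos: [0.6166, -0.0342, 0.2293]
tcp_rot: [-180.0, -0.0, 94.1]
wrist_force: [-4.1, 3.9, 2.8]
opening: 0.0188
grasp_force: 36.4
```

```bash
sed -i 's/range(3)/range(5)/' sil.py
cat >> sil.py <<'E'
for q in range(1): print(g[282:290,218:241].round().astype(int))
o=bot.get_obs();print(o['ee_pos'],o['wrist_force'])
E
python3 sil.py|tail -10
```

```text
176 174 174 177 180]
 [167 172 169 171 185 179 173 178 177 183 179 183 174 175 170 180 182 186
  187 180 173 175 175]
 [169 170 173 176 179 179 182 184 175 176 178 179 175 179 177 179 185 180
  180 176 174 174 179]
 [171 177 178 179 176 187 186 180 178 180 183 173 177 177 181 183 174 177
  181 183 175 168 170]
 [170 171 183 182 181 185 179 175 173 177 178 173 184 190 183 182 178 179
  181 177 171 182 178]]
[ 0.61663873 -0.03424535  0.22931024] [-2.69552266  4.16221983  2.18617867]
```

{"method": "move_arm", "body": {"offset": [[0,0,0]], "twist": [[0,0,0]], "grip": [0]}}

```text
time: 39.6
ee_pos: [0.6166, -0.0343, 0.2293]
tcp_rot: [-180.0, 0.0, 94.1]
wrist_force: [-3.4, 4.3, 1.8]
opening: 0.0183
grasp_force: 36.4
```

{"method": "move_arm", "body": {"offset": [[-0.018,0.008,0.001],[-0.018,0.008,0.001],[-0.018,0.008,0.001],[-0.018,0.008,0.001],[-0.018,0.008,0]], "twist": [[0,0,0],[0,0,0],[0,0,0],[0,0,0],[0,0,0]], "grip": [0,0,0,0,0]}}

```text
time: 40.1
ee_pos: [0.6171, -0.0351, 0.2293]
tcp_rot: [-180.0, -0.0, 94.1]
wrist_force: [-2.5, 4.2, 2.2]
opening: 0.0186
grasp_force: 36.4
```

{"method": "move_arm", "body": {"offset": [[0,0,0]], "twist": [[0,0,0]], "grip": [0]}}

```text
time: 40.2
ee_pos: [0.6171, -0.0351, 0.2293]
tcp_rot: [-180.0, -0.0, 94.1]
wrist_force: [-2.9, 5.0, 2.0]
opening: 0.0188
grasp_force: 36.4
```

{"method": "move_arm", "body": {"offset": [[0,0,0]], "twist": [[0,0,0]], "grip": [0]}}

```text
time: 40.3
ee_pos: [0.6171, -0.0351, 0.2293]
tcp_rot: [-180.0, 0.0, 94.1]
wrist_force: [-2.8, 4.3, 2.9]
opening: 0.0187
grasp_force: 36.4
```

{"method": "move_arm", "body": {"offset": [[0,0,0]], "twist": [[0,0,0]], "grip": [0]}}

```text
time: 40.4
ee_pos: [0.6171, -0.0351, 0.2293]
tcp_rot: [-180.0, -0.0, 94.1]
wrist_force: [-2.7, 4.4, 2.5]
opening: 0.0186
grasp_force: 36.4
```

{"method": "move_arm", "body": {"offset": [[0.046,-0.02,0],[0.046,-0.02,0],[0.046,-0.02,0],[0.046,-0.02,0],[0,0,0]], "twist": [[0,0,0],[0,0,0],[0,0,0],[0,0,0],[0,0,0]], "grip": [0,0,0,0,0]}}

```text
time: 40.9
ee_pos: [0.6162, -0.0334, 0.2293]
tcp_rot: [-180.0, 0.0, 94.1]
wrist_force: [-2.8, 2.7, 2.1]
opening: 0.0188
grasp_force: 36.4
```

{"method": "move_arm", "body": {"offset": [[0,0,0]], "twist": [[0,0,0]], "grip": [0]}}

```text
time: 41.0
ee_pos: [0.6162, -0.0334, 0.2293]
tcp_rot: [-180.0, 0.0, 94.1]
wrist_force: [-2.9, 2.1, 1.9]
opening: 0.0184
grasp_force: 36.4
```

{"method": "move_arm", "body": {"offset": [[-0.055,0.024,0],[-0.055,0.024,0],[-0.055,0.024,0.001],[-0.055,0.024,0.001],[-0.055,0.024,0.001]], "twist": [[0,0,0],[0,0,0],[0,0,0],[0,0,0],[0,0,0]], "grip": [0,0,0,0,0]}}

```text
time: 41.5
ee_pos: [0.6176, -0.036, 0.2292]
tcp_rot: [-180.0, -0.0, 94.1]
wrist_force: [-4.0, 4.4, 2.0]
opening: 0.0185
grasp_force: 36.4
```

{"method": "move_arm", "body": {"offset": [[0,0,0]], "twist": [[0,0,0]], "grip": [0]}}

```text
time: 41.6
ee_pos: [0.6176, -0.036, 0.2292]
tcp_rot: [-180.0, -0.0, 94.1]
wrist_force: [-2.9, 1.9, 0.8]
opening: 0.0187
grasp_force: 36.4
```

{"method": "move_arm", "body": {"offset": [[0,0,0]], "twist": [[0,0,0]], "grip": [0]}}

```text
time: 41.7
ee_pos: [0.6176, -0.036, 0.2292]
tcp_rot: [-180.0, 0.0, 94.1]
wrist_force: [-2.9, 3.1, 0.4]
opening: 0.0183
grasp_force: 36.4
```

{"method": "move_arm", "body": {"offset": [[0.114,-0.052,-0.002],[0.114,-0.052,-0.002],[0.223,-0.115,-0.005],[0.218,-0.126,-0.005],[0,0,0]], "twist": [[0,0,0],[0,0,0],[0,0,0],[0,0,0],[0,0,0]], "grip": [0,0,0,0,0]}}

```text
time: 42.2
ee_pos: [0.6136, -0.0295, 0.2295]
tcp_rot: [180.0, 0.0, 94.1]
wrist_force: [-1.2, 0.6, 1.4]
opening: 0.0185
grasp_force: 36.2
```

{"method": "move_arm", "body": {"offset": [[0,0,0]], "twist": [[0,0,0]], "grip": [0]}}

```text
time: 42.3
ee_pos: [0.6137, -0.0296, 0.2295]
tcp_rot: [180.0, 0.0, 94.1]
wrist_force: [-1.5, 1.5, 0.0]
opening: 0.0185
grasp_force: 36.2
```

{"method": "move_arm", "body": {"offset": [[0,0,0]], "twist": [[0,0,0]], "grip": [0]}}

```text
time: 42.4
ee_pos: [0.6137, -0.0296, 0.2295]
tcp_rot: [180.0, 0.0, 94.1]
wrist_force: [-0.6, 0.9, 0.5]
opening: 0.0184
grasp_force: 36.2
```

{"method": "move_arm", "body": {"offset": [[-0.109,0.063,0.002],[-0.109,0.063,0.002],[0,0,0]], "twist": [[0,0,0],[0,0,0],[0,0,0]], "grip": [0,0,0]}}

```text
time: 42.7
ee_pos: [0.6152, -0.0318, 0.2294]
tcp_rot: [-180.0, -0.0, 94.1]
wrist_force: [-2.1, 1.1, 1.1]
opening: 0.0185
grasp_force: 36.2
```

{"method": "move_arm", "body": {"offset": [[0,0,0]], "twist": [[0,0,0]], "grip": [0]}}

```text
time: 42.8
ee_pos: [0.6152, -0.0318, 0.2294]
tcp_rot: [180.0, 0.0, 94.1]
wrist_force: [-0.7, 1.2, 0.8]
opening: 0.0186
grasp_force: 36.2
```

{"method": "move_arm", "body": {"offset": [[-0.112,0.058,0.002],[-0.111,0.057,0.003],[0,0,0]], "twist": [[0,0,0],[0,0,0],[0,0,0]], "grip": [0,0,0]}}

```text
time: 43.1
ee_pos: [0.6164, -0.0338, 0.2293]
tcp_rot: [-180.0, -0.0, 94.1]
wrist_force: [-2.1, 2.6, -0.3]
opening: 0.0184
grasp_force: 36.2
```

{"method": "move_arm", "body": {"offset": [[0,0,0]], "twist": [[0,0,0]], "grip": [0]}}

```text
time: 43.2
ee_pos: [0.6164, -0.0338, 0.2293]
tcp_rot: [-180.0, 0.0, 94.1]
wrist_force: [-1.5, 2.9, 0.6]
opening: 0.0183
grasp_force: 36.2
```

{"method": "move_arm", "body": {"offset": [[-0.057,0.026,0.001],[-0.056,0.027,0.001],[0,0,0]], "twist": [[0,0,0],[0,0,0],[0,0,0]], "grip": [0,0,0]}}

```text
time: 43.5
ee_pos: [0.617, -0.0348, 0.2293]
tcp_rot: [-180.0, -0.0, 94.1]
wrist_force: [-2.9, 3.4, 0.7]
opening: 0.0184
grasp_force: 36.2
```

{"method": "move_arm", "body": {"offset": [[0,0,0]], "twist": [[0,0,0]], "grip": [0]}}

```text
time: 43.6
ee_pos: [0.617, -0.0349, 0.2292]
tcp_rot: [-180.0, -0.0, 94.1]
wrist_force: [-2.4, 3.1, 0.0]
opening: 0.0185
grasp_force: 36.2
```

{"method": "move_arm", "body": {"offset": [[-0.057,0.026,0.001],[-0.058,0.025,0.001],[0,0,0]], "twist": [[0,0,0],[0,0,0],[0,0,0]], "grip": [0,0,0]}}

```text
time: 43.9
ee_pos: [0.6176, -0.036, 0.2293]
tcp_rot: [-180.0, -0.0, 94.1]
wrist_force: [-2.4, 3.7, -0.2]
opening: 0.0187
grasp_force: 36.2
```

{"method": "move_arm", "body": {"offset": [[0,0,0]], "twist": [[0,0,0]], "grip": [0]}}

```text
time: 44.0
ee_pos: [0.6176, -0.036, 0.2292]
tcp_rot: [-180.0, 0.0, 94.1]
wrist_force: [-2.1, 3.6, -0.3]
opening: 0.0184
grasp_force: 36.2
```

{"method": "move_arm", "body": {"offset": [[-0.024,0.01,0.001],[-0.024,0.01,0.001],[-0.024,0.01,0],[-0.024,0.01,0],[0,0,0]], "twist": [[0,0,0],[0,0,0],[0,0,0],[0,0,0],[0,0,0]], "grip": [0,0,0,0,0]}}

```text
time: 44.5
ee_pos: [0.618, -0.0369, 0.2292]
tcp_rot: [-180.0, -0.0, 94.1]
wrist_force: [-2.8, 3.4, -1.3]
opening: 0.0187
grasp_force: 36.2
```

{"method": "move_arm", "body": {"offset": [[0,0,0]], "twist": [[0,0,0]], "grip": [0]}}

```text
time: 44.6
ee_pos: [0.618, -0.0369, 0.2292]
tcp_rot: [-180.0, 0.0, 94.1]
wrist_force: [-3.4, 3.1, -0.4]
opening: 0.0185
grasp_force: 36.2
```

{"method": "move_arm", "body": {"offset": [[0,0,0]], "twist": [[0,0,0]], "grip": [0]}}

```text
time: 44.7
ee_pos: [0.618, -0.037, 0.2292]
tcp_rot: [-180.0, 0.0, 94.1]
wrist_force: [-3.8, 3.9, -1.0]
opening: 0.0183
grasp_force: 36.2
```

The back-off shows there is little force bias and that the press is soft, about 0.65 N/mm at the sleeve. Larger steps are therefore safe.

{"method": "move_arm", "body": {"offset": [[-0.063,0.024,0.002],[-0.062,0.024,0.002],[-0.062,0.023,0.001],[0,0,0]], "twist": [[0,0,0],[0,0,0],[0,0,0],[0,0,0]], "grip": [0,0,0,0]}}

```text
time: 45.1
ee_pos: [0.6189, -0.0388, 0.2291]
tcp_rot: [-180.0, -0.0, 94.1]
wrist_force: [-3.9, 4.1, -1.9]
opening: 0.0187
grasp_force: 36.1
```

{"method": "move_arm", "body": {"offset": [[0,0,0]], "twist": [[0,0,0]], "grip": [0]}}

```text
time: 45.2
ee_pos: [0.6189, -0.0387, 0.2291]
tcp_rot: [-180.0, -0.0, 94.1]
wrist_force: [-3.3, 3.4, -1.7]
opening: 0.0185
grasp_force: 36.1
```

{"method": "move_arm", "body": {"offset": [[-0.064,0.021,0.002],[-0.063,0.021,0.002],[-0.063,0.021,0.001],[0,0,0]], "twist": [[0,0,0],[0,0,0],[0,0,0],[0,0,0]], "grip": [0,0,0,0]}}

```text
time: 45.6
ee_pos: [0.6196, -0.0405, 0.2291]
tcp_rot: [-180.0, -0.0, 94.1]
wrist_force: [-3.2, 4.8, -1.7]
opening: 0.0182
grasp_force: 36.1
```

{"method": "move_arm", "body": {"offset": [[0,0,0]], "twist": [[0,0,0]], "grip": [0]}}

```text
time: 45.7
ee_pos: [0.6196, -0.0406, 0.2291]
tcp_rot: [-180.0, -0.0, 94.1]
wrist_force: [-3.4, 4.0, -1.4]
opening: 0.0181
grasp_force: 36.1
```

{"method": "move_arm", "body": {"offset": [[0,0,0]], "twist": [[0,0,0]], "grip": [0]}}

```text
time: 45.8
ee_pos: [0.6196, -0.0405, 0.229]
tcp_rot: [-180.0, -0.0, 94.1]
wrist_force: [-3.5, 4.0, -2.3]
opening: 0.0182
grasp_force: 36.1
```

{"method": "move_arm", "body": {"offset": [[-0.064,0.019,0.003],[-0.064,0.018,0.003],[-0.064,0.018,0.003],[0,0,0]], "twist": [[0,0,0],[0,0,0],[0,0,0],[0,0,0]], "grip": [0,0,0,0]}}

```text
time: 46.2
ee_pos: [0.6202, -0.0423, 0.229]
tcp_rot: [-180.0, -0.0, 94.1]
wrist_force: [-4.3, 4.4, -1.9]
opening: 0.0181
grasp_force: 36.1
```

{"method": "move_arm", "body": {"offset": [[0,0,0]], "twist": [[0,0,0]], "grip": [0]}}

```text
time: 46.3
ee_pos: [0.6202, -0.0423, 0.229]
tcp_rot: [-180.0, -0.0, 94.1]
wrist_force: [-3.7, 4.8, -1.4]
opening: 0.0186
grasp_force: 36.1
```

{"method": "move_arm", "body": {"offset": [[-0.065,0.016,0.003],[-0.065,0.016,0.003],[-0.064,0.016,0.003],[0,0,0]], "twist": [[0,0,0],[0,0,0],[0,0,0],[0,0,0]], "grip": [0,0,0,0]}}

```text
time: 46.7
ee_pos: [0.6208, -0.0442, 0.2289]
tcp_rot: [-180.0, -0.0, 94.1]
wrist_force: [-3.4, 5.0, -1.4]
opening: 0.0184
grasp_force: 36.1
```

{"method": "move_arm", "body": {"offset": [[0,0,0]], "twist": [[0,0,0]], "grip": [0]}}

```text
time: 46.8
ee_pos: [0.6208, -0.0442, 0.2289]
tcp_rot: [-180.0, -0.0, 94.1]
wrist_force: [-3.6, 5.0, -1.3]
opening: 0.0183
grasp_force: 36.1
```

{"method": "move_arm", "body": {"offset": [[0,0,0]], "twist": [[0,0,0]], "grip": [0]}}

```text
time: 46.9
ee_pos: [0.6208, -0.0442, 0.2289]
tcp_rot: [-180.0, -0.0, 94.1]
wrist_force: [-4.4, 5.0, -0.8]
opening: 0.0186
grasp_force: 36.1
```

{"method": "move_arm", "body": {"offset": [[-0.065,0.014,0.003],[-0.065,0.013,0.003],[-0.066,0.013,0.003],[0,0,0]], "twist": [[0,0,0],[0,0,0],[0,0,0],[0,0,0]], "grip": [0,0,0,0]}}

```text
time: 47.3
ee_pos: [0.6214, -0.046, 0.2288]
tcp_rot: [-180.0, -0.0, 94.1]
wrist_force: [-3.7, 6.0, -0.7]
opening: 0.0184
grasp_force: 36.1
```

{"method": "move_arm", "body": {"offset": [[0,0,0]], "twist": [[0,0,0]], "grip": [0]}}

```text
time: 47.4
ee_pos: [0.6214, -0.0461, 0.2288]
tcp_rot: [-180.0, -0.0, 94.1]
wrist_force: [-3.4, 4.3, -0.7]
opening: 0.0181
grasp_force: 36.1
```

{"method": "move_arm", "body": {"offset": [[-0.066,0.011,0.003],[-0.066,0.01,0.003],[-0.065,0.01,0.003],[0,0,0]], "twist": [[0,0,0],[0,0,0],[0,0,0],[0,0,0]], "grip": [0,0,0,0]}}

```text
time: 47.8
ee_pos: [0.6218, -0.0479, 0.2287]
tcp_rot: [-180.0, -0.0, 94.1]
wrist_force: [-4.0, 4.8, -1.1]
opening: 0.0183
grasp_force: 36.1
```

{"method": "move_arm", "body": {"offset": [[0,0,0]], "twist": [[0,0,0]], "grip": [0]}}

```text
time: 47.9
ee_pos: [0.6218, -0.0479, 0.2287]
tcp_rot: [-180.0, -0.0, 94.1]
wrist_force: [-4.5, 5.7, -0.6]
opening: 0.0186
grasp_force: 36.1
```

```bash
python3 st.py 4; python3 -c "
import numpy as np
# way back, theta 7.713 -> 0, 30 rows, r 5 cm
T=np.linspace(7.713,0,32)
for a,b in zip(T,T[1:]): print('[%.2f, %.2f, -0.055],'%(5*(np.cos(b)-np.cos(a)),5*(np.sin(b)-np.sin(a))),end=' ')"
```

```text
48.1 th r z Ftan Frad Fz grip open
[ 1.423 50.314  0.229 -5.755 -2.612 -1.311 36.125 18.565]
[0.    0.008 0.    0.542 0.471 0.746 0.001 0.288]
[1.20, -0.33, -0.055], [1.08, -0.61, -0.055], [0.90, -0.86, -0.055], [0.66, -1.05, -0.055], [0.38, -1.18, -0.055], [0.08, -1.24, -0.055], [-0.23, -1.22, -0.055], [-0.52, -1.12, -0.055], [-0.79, -0.96, -0.055], [-1.00, -0.74, -0.055], [-1.15, -0.47, -0.055], [-1.23, -0.17, -0.055], [-1.23, 0.14, -0.055], [-1.16, 0.44, -0.055], [-1.02, 0.71, -0.055], [-0.81, 0.94, -0.055], [-0.56, 1.11, -0.055], [-0.27, 1.21, -0.055], [0.04, 1.24, -0.055], [0.34, 1.19, -0.055], [0.63, 1.07, -0.055], [0.87, 0.88, -0.055], [1.06, 0.64, -0.055], [1.19, 0.36, -0.055], [1.24, 0.06, -0.055], [1.22, -0.25, -0.055], [1.12, -0.54, -0.055], [0.95, -0.80, -0.055], [0.72, -1.01, -0.055], [0.45, -1.16, -0.055], [0.15, -1.23, -0.055],
```

{"method": "move_arm", "body": {"offset": [[-0.06,0.001,0.003],[-0.06,0.001,0.003],[-0.06,0.001,0.003],[-0.06,0.001,0.003],[-0.06,0.001,0.003]], "twist": [[0,0,0],[0,0,0],[0,0,0],[0,0,0],[0,0,0]], "grip": [0,0,0,0,0]}}

```text
time: 48.6
ee_pos: [0.6223, -0.0508, 0.2286]
tcp_rot: [180.0, -0.1, 94.1]
wrist_force: [-2.5, 7.0, -0.4]
opening: 0.0184
grasp_force: 36.1
```

{"method": "move_arm", "body": {"offset": [[0,0,0]], "twist": [[0,0,0]], "grip": [0]}}

```text
time: 48.7
ee_pos: [0.6223, -0.0508, 0.2286]
tcp_rot: [180.0, -0.1, 94.1]
wrist_force: [-2.6, 6.0, -1.5]
opening: 0.0185
grasp_force: 36.1
```

{"method": "move_arm", "body": {"offset": [[0,0,0]], "twist": [[0,0,0]], "grip": [0]}}

```text
time: 48.8
ee_pos: [0.6223, -0.0508, 0.2286]
tcp_rot: [180.0, -0.0, 94.1]
wrist_force: [-2.5, 5.8, -1.9]
opening: 0.0186
grasp_force: 36.1
```

{"method": "move_arm", "body": {"offset": [[0,0,0]], "twist": [[0,0,0]], "grip": [0]}}

```text
time: 48.9
ee_pos: [0.6223, -0.0508, 0.2286]
tcp_rot: [180.0, -0.0, 94.1]
wrist_force: [-2.2, 5.9, -1.3]
opening: 0.0185
grasp_force: 36.1
```

Run:
```python
from h import *
p=shot('scene');g=p['color'].astype(float).sum(2)
print(g[276:290,224:234].mean(1).round());print(bot.get_obs()['wrist_force'])
k=p['color'][150:310,170:330,::-1]
cv2.imwrite('pics/end.png',cv2.resize(np.clip(k*1.8,0,255).astype(np.uint8),(560,560),interpolation=cv2.INTER_NEAREST))
```

```text
[ 94.  92.  92.  95. 173. 204. 222. 220. 219. 218. 182. 181. 181. 180.]
[-2.74953863  6.45166525 -1.4069444 ]
```

View pics/end.png

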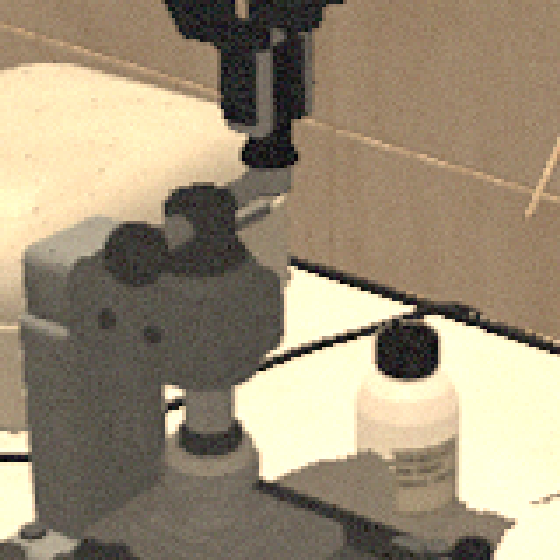

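The flange sits on the holder body (crop (210,455)) with no gap, and the felt force is about 4.4 N above free winding. It has been pressed and held, so I wind back holding the sleeve.

{"method": "move_arm", "body": {"offset": [[0.13,0,-0.006],[0.13,-0.01,-0.006],[1.2,-0.33,-0.055],[1.08,-0.61,-0.055],[0.9,-0.86,-0.055]], "twist": [[0,0,0],[0,0,0],[0,0,0],[0,0,0],[0,0,0]], "grip": [0,0,0,0,0]}}

```text
time: 49.45
ee_pos: [0.6014, -0.0172, 0.2303]
tcp_rot: [180.0, 0.0, 94.1]
wrist_force: [-2.7, -1.5, -3.1]
opening: 0.0184
grasp_force: 35.8
```

{"method": "move_arm", "body": {"offset": [[0.66,-1.05,-0.055],[0.38,-1.18,-0.055],[0.08,-1.24,-0.055],[-0.23,-1.22,-0.055],[-0.52,-1.12,-0.055]], "twist": [[0,0,0],[0,0,0],[0,0,0],[0,0,0],[0,0,0]], "grip": [0,0,0,0,0]}}

```text
time: 49.95
ee_pos: [0.5423, -0.0185, 0.2331]
tcp_rot: [-180.0, 0.1, 94.1]
wrist_force: [3.0, -5.2, -5.1]
opening: 0.0181
grasp_force: 35.6
```

{"method": "move_arm", "body": {"offset": [[-0.79,-0.96,-0.055],[-1.0,-0.74,-0.055],[-1.15,-0.47,-0.055],[-1.23,-0.17,-0.055],[-1.23,0.14,-0.055]], "twist": [[0,0,0],[0,0,0],[0,0,0],[0,0,0],[0,0,0]], "grip": [0,0,0,0,0]}}

```text
time: 50.45
ee_pos: [0.5256, -0.0753, 0.236]
tcp_rot: [180.0, -0.0, 94.0]
wrist_force: [6.9, 2.0, -8.3]
opening: 0.0182
grasp_force: 35.4
```

{"method": "move_arm", "body": {"offset": [[-1.16,0.44,-0.055],[-1.02,0.71,-0.055],[-0.81,0.94,-0.055],[-0.56,1.11,-0.055],[-0.27,1.21,-0.055]], "twist": [[0,0,0],[0,0,0],[0,0,0],[0,0,0],[0,0,0]], "grip": [0,0,0,0,0]}}

```text
time: 50.95
ee_pos: [0.5732, -0.1088, 0.2386]
tcp_rot: [180.0, -0.1, 94.1]
wrist_force: [-0.2, 12.1, -3.3]
opening: 0.0186
grasp_force: 35.8
```

{"method": "move_arm", "body": {"offset": [[0.04,1.24,-0.055],[0.34,1.19,-0.055],[0.63,1.07,-0.055],[0.87,0.88,-0.055],[1.06,0.64,-0.055]], "twist": [[0,0,0],[0,0,0],[0,0,0],[0,0,0],[0,0,0]], "grip": [0,0,0,0,0]}}

```text
time: 51.45
ee_pos: [0.6201, -0.0758, 0.2413]
tcp_rot: [-179.8, -0.1, 94.1]
wrist_force: [-9.5, 4.4, -0.2]
opening: 0.0184
grasp_force: 36.3
```

{"method": "move_arm", "body": {"offset": [[1.19,0.36,-0.055],[1.24,0.06,-0.055],[1.22,-0.25,-0.055],[1.12,-0.54,-0.055],[0.95,-0.8,-0.055]], "twist": [[0,0,0],[0,0,0],[0,0,0],[0,0,0],[0,0,0]], "grip": [0,0,0,0,0]}}

```text
time: 51.95
ee_pos: [0.6042, -0.0193, 0.2441]
tcp_rot: [180.0, 0.0, 94.1]
wrist_force: [-3.1, -2.5, -2.1]
opening: 0.0186
grasp_force: 36.0
```

{"method": "move_arm", "body": {"offset": [[0.72,-1.01,-0.055],[0.45,-1.16,-0.055],[0.15,-1.23,-0.05],[0,0,0],[0,0,0]], "twist": [[0,0,0],[0,0,0],[0,0,0],[0,0,0],[0,0,0]], "grip": [0,0,0,0,0]}}

```text
time: 52.45
ee_pos: [0.5692, -0.0086, 0.2458]
tcp_rot: [180.0, -0.0, 94.1]
wrist_force: [-0.5, 3.5, -5.2]
opening: 0.0184
grasp_force: 37.4
```

The crank is at its rest stop. Release and lift off.

{"method": "move_arm", "body": {"offset": [[0,0,0],[0,0,0],[0,0,0],[0,0,0],[0,0,0]], "twist": [[0,0,0],[0,0,0],[0,0,0],[0,0,0],[0,0,0]], "grip": [0.55,0.55,0.55,0.55,0.55]}}

```text
time: 52.95
ee_pos: [0.5696, -0.0093, 0.2459]
tcp_rot: [180.0, 0.0, 94.1]
wrist_force: [1.6, 0.2, -0.1]
opening: 0.047
grasp_force: 0.0
```

{"method": "move_arm", "body": {"offset": [[0,0,-1],[0,0,-2],[0,0,-3],[0,0,-3],[0,0,-2]], "twist": [[0,0,0],[0,0,0],[0,0,0],[0,0,0],[0,0,0]], "grip": [0.55,0.55,0.55,0.55,0.55]}}

```text
time: 53.45
ee_pos: [0.5694, -0.0092, 0.3588]
tcp_rot: [179.9, 0.0, 94.1]
wrist_force: [0.2, 0.7, 0.0]
opening: 0.0468
grasp_force: 0.0
```

{"method": "move_arm", "body": {"offset": [[0,0,0],[0,0,0],[0,0,0]], "twist": [[0,0,0],[0,0,0],[0,0,0]], "grip": [0.55,0.55,0.55]}}

```text
time: 53.75
ee_pos: [0.5694, -0.0092, 0.3548]
tcp_rot: [-179.9, -0.0, 94.1]
wrist_force: [-0.1, -0.1, 0.4]
opening: 0.0467
grasp_force: 0.0
```

Run:
```python
from h import *
try:
    p=shot('wrist');r=finder.pinpoint(p,'sleeve_mid')
    print([(q['p'],atz(p,q['position'],.235)) for q in r[:1]])
except Exception as e: print(e)
print(bot.get_obs()['ee_pos'],bot.get_obs()['wrist_force'])
print(bot.job_done())
```

```text
[(0.9, array([ 0.56826353, -0.00920314,  0.235     ]))]
[ 0.56926442 -0.00914977  0.35474756] [0.16707984 0.60695825 0.23963278]
the job is handed in; nothing more can be done
None
```

I handed the job in at about 54 s; no verdict came back. The carriage is home, and the plug looks seated after pressing at about 4.4 N over free winding (roughly 97 N at the ram, inferred from the wrist force). The crank was wound back to its rest stop with the sleeve held throughout, then released with the arm clear.

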